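Load the tray, dock it in the tray warmer and switch it on

TASK

Put every loose plain barrel-shaped roll that stands on the scale or on the table into the long oak tray, then slide the loaded tray end-first along the table into the tray warmer's runners until it is fully home against the back stop. After that lift the hinged guard on the switch box well open, flip the toggle beneath it over to the other side, and close the guard again. Leave the other things on the table where they are.

Things in the scene. Friction and masses are not known exactly. Their poses are not given: they have to be found in the camera images.
- tray: Open oak tray, 98 wide (its x) x 264 long (its y) x 26 mm high, 0.24 kg; origin at the centre of its underside. Walls 8 mm thick all round, 26 mm high; floor top 6 mm above the underside; inside 82 x 248 mm. Lies before the warmer's mouth, length roughly along the runners. Its near end wall can be pinched from above. Both ends are alike.
- warmer: Fixed metal tray warmer, mouth toward the robot; origin: middle of the mouth, table level; x points inward. No floor: the tray slides on the table along x between runners, inner faces 111 mm apart (109 at the mouth), 37 mm high, x = 0 to 230 mm; lips (underside 31 mm up) reach in to y = +-43 mm over the tray's edges. In front, flared guides widen to about y = +-66 mm at x = -25 mm.
- warmer_home (a point): Where the centre of the tray's underside is when it is fully home: 92 mm inward of the mouth. Then the tray touches the back stop (x = 224 mm) and its near end stands 40 mm out in front of the mouth. A canopy, 131 mm wide, underside 100 and top 118 mm above the table, spans the runners from x = 69 mm inward. Axes as the warmer's.
- switch_box: Fixed switch box on the table, 86 x 78 mm, 70 mm high; origin at the centre of its underside, its front looks to its -x. On top: a toggle under a hinged guard.
- guard (a joint): Hinged guard over the toggle: 0 closed, grows as it is lifted, up to 1.75 rad. Stiff hinge: stays at any angle (about 1.5 N at the fin moves it). The hinge line runs along the box's y at point guard_hinge; the front edge swings up and toward the box's +x. The closed guard's top is 42 mm above the hinge line.
- guard_hinge (a point): Point on the guard's hinge line: 36 mm behind the box's centre (+x of the box), 71 mm above the table.
- guard_fin (a point): Grip point of the upright fin on the guard: 8 mm thick (along the hinge line), 22 mm wide, 32 mm tall, near the guard's front edge. The point is 21 mm above the guard's top; when closed 60 mm in front of and 63 mm above the hinge line; it moves and turns with the guard. Pinched along the hinge line, the fin pivots between the pads.
- toggle (a joint): Metal bat toggle beneath the guard: 0 off, leaning 26 degrees to the box's +y; 0.9 rad on, leaning as far to the box's -y. Stays where left; about 1 N at the tip moves it.
- toggle_tip (a point): Tip of the toggle (12 mm ball, 31 mm from its pivot, which is 2 mm in front of the box's centre, 70 mm above the table).
- roll_a: Plain baked roll, barrel-shaped, 61 mm across and 71 mm high, about 0.1 kg, origin at the centre of its underside, z up when standing; pinch it across the upper half. It starts standing on the scale's platform, whose flat top (212 x 186 mm) is 111 mm above the table. May be absent.
- roll_b: Plain baked roll, barrel-shaped, 61 mm across and 71 mm high, about 0.1 kg, origin at the centre of its underside, z up when standing; pinch it across the upper half. It starts standing on the scale's platform, whose flat top (212 x 186 mm) is 111 mm above the table. May be absent.
- roll_c: Plain baked roll, barrel-shaped, 61 mm across and 71 mm high, about 0.1 kg, origin at the centre of its underside, z up when standing; pinch it across the upper half. It starts standing on the table behind the scale; 0.6 m above the table a wall shelf begins just behind it (world x = 0.72 m), so stay low there. May be absent.
- roll_d: Plain baked roll, barrel-shaped, 61 mm across and 71 mm high, about 0.1 kg, origin at the centre of its underside, z up when standing; pinch it across the upper half. It starts standing on the table behind the scale; 0.6 m above the table a wall shelf begins just behind it (world x = 0.72 m), so stay low there. May be absent.
- nozzle_0: Small steel piping nozzle, 29 x 42 mm, standing; origin at the centre of its underside. To be left alone.
- nozzle_2: Larger steel piping nozzle, 35 x 50 mm, standing; origin at the centre of its underside. To be left alone.
- jar: Jar of jam, 71 x 110 mm; origin at the centre of its underside. To be left alone.
Things that resemble listed ones, but are neither listed nor needed, are in the scene too. Leave any yellow look-alike of the roll_d alone.

How it is judged:
By the outcome, as a careful person would: the job done as asked, in the order asked, and still so for the second after the job is handed in, with the robot touching nothing.
Of roll_a, roll_b, roll_c, roll_d only 2 to 3 are there at a start; the rules pass over those that are not, and their reading is None.
At some moment in a run one of tray may be knocked a few centimetres aside while the robot is not near it.
Once in a run the grip may slacken for a moment while it holds something.
It also fails if it takes over 210 s, if anything falls off the work surface, if the arm or the gripper's body presses on something with over 40 N, if the wrist force passes 120 N, or if a joint passes its speed limit or range.

ROBOT

A 6-joint arm with a two-finger parallel gripper is mounted at the origin on a cart in front of the work surface, level with it; the furniture and walls round the work are solid. World frame = base frame: x ahead of the robot, y to its left, z up, the work surface at z = 0. Lengths are in m, angles in rad, forces in N, time in s.
With the tool pointing down it reaches from about 0.3 to 0.775 m from the base axis. Payload 14.6 kg.
Tool frame: the origin (TCP) lies between the finger pads; the fingertips stand 11 mm ahead of it and the grasp point (between the pads) lies 8 mm behind it; z points along the fingers, y is the line along which they close (so a half turn about z gives the same grasp; the last joint's range is limited). The gripper opens to 85 mm and grips with 20 to 120 N. Pads are 22 mm wide; open, the fingers measure 114 mm over their backs; the gripper's body (76 mm by 85 mm) begins 54 mm behind the grasp point. The pads swing forward as they close: fully open they stand 13 mm farther back than shut.
Start: joints at [-1.237, 0.3, 1.521, -0, 1.321, -0.067], TCP at [0.215, -0.506, 0.242] pointing down, gripper open.
Joint ranges: [-3.03, 3.03], [-0.79, 2.21], [0.23, 2.52], [-1.04, 4.18], [0, 3.07], [-2.55, 2.55]. Speed limits (rad/s): [2.22, 2.22, 2.57, 3.14, 3.14, 3.14].

INTERFACE

Orientations are given as a unit quaternion [w, x, y, z].
In Python, from rig import robot, vision gives the robot as it stands. The module is installed in compiled form; this text tells all that it offers.
- The arm moves only by the tool drive_tool, never from a script. Its argument "moves" is a list of rows, each an object of numbers: "x", "y", "z": the shift along the tool's x, y, z in cm; "rx", "ry", "rz": the turn, a rotation vector about the tool's x, y, z in degrees; "grip": the closure, from 0 (fully open) to 1 (shut). A call has 1 to 12 rows; each row is the pose to reach, as a shift and turn from the pose commanded when the call began, along the tool's axes at that moment; what a row does not reach only later rows make up. A row lasts 1/8 s, in which the tool goes at most 62.5 mm and 10.7 degrees, less where a joint would pass 70% of its speed; a pose out of reach is approached as far as the arm can. A call with a gripper value outside its range is refused whole. The fingers move at their own pace and stop on an object; "force" is the grip in N (left out, the last holds). Time passes only in rows, so rows that repeat a pose let the fingers close. It gives the time, the measured TCP pose, the force, the opening and the grip force at its end, in the units of the state.
- robot.read_state(): the state, without advancing time (a new reading comes with each control period).
- vision.read_camera(name): name is "side" or "top" or "wrist"; returns (picture, depth): 420x560x3 uint8, red, green, blue; 420x560 float32, m along the optical axis (not along the pixel's ray), 0 where there is no reading.
- vision.camera_params(name): a dict with "K" (3x3 intrinsics, pixels), "R" (3x3) and "t" (3): a world point X has camera coordinates R X + t. Camera axes: x right, y down, z forward; pixel columns grow to the right and rows downward; lengths in m; the calibration is good to about 2 mm. The wrist camera is an equidistant fisheye: a pixel r from the principal point sees the ray r / f radians off the axis. A picture is of the moment at which its call begins: read the wrist's pose just before it. camera_params takes no time and is no camera call; for the wrist camera it gives the pose at the moment of the call.
- robot.sign_off(): hands the job in; it is judged then, once.
The state is a dict: "time": time; "joints": joint angles; "joint_vel": joint speeds; "joint_efforts": joint torques, N m; "tool_pos": TCP position; "orientation": TCP orientation; "force": force on the tool from outside, world axes, zero at the start; "torque": the same for the moment, N m; "gripper_width": finger opening in m; "finger_force": force on a finger pad.
Only numpy, scipy, OpenCV 4.12 (cv2) and the standard library are available. Lean on these libraries where they do the work, as an engineer would, in place of code of your own. Each camera call takes 0.05 s, during which the arm holds its last target. There are 200 camera calls.

## Working session

There is one attempt and no reset: what is moved stays moved. The work goes in short steps, Python scripts to look and compute and a tool call to move; the robot and the scene stay as the last step left them, time stands still between calls to the robot, and variables do not carry over. Pictures are saved under pics/ and viewed, at most 14 in all, crops included, and the job is handed in when it is done.

Besides the shell and the picture viewer there is one more tool, called as name(argument=value, ...) on one line, values as JSON. drive_tool: Moves the arm, as the interface text tells. Its arguments: {"type":"object","properties":{"moves":{"type":"array"},"force":{"type":"number"}},"required":["moves"]}

```bash
mkdir -p pics; cat > h.py <<'E'
import numpy as np, cv2
from rig import robot, vision
def snap(n,f):
    im,d=vision.read_camera(n); cv2.imwrite('pics/%s.png'%f,im[:,:,::-1]); p=vision.camera_params(n)
    np.savez('pics/%s.npz'%f,im=im,d=d,K=p['K'],R=p['R'],t=p['t']); return im,d,p
def load(f): 
    z=np.load('pics/%s.npz'%f); return z['im'],z['d'],z
def cloud(d,p):
    K=np.array(p['K']);v,u=np.indices(d.shape)
    c=np.stack([(u-K[0,2])/K[0,0]*d,(v-K[1,2])/K[1,1]*d,d],-1)
    return (c-np.array(p['t']))@np.array(p['R'])
def ray(u,v,p,z):
    K=np.array(p['K']);R=np.array(p['R']);t=np.array(p['t'])
    o=-R.T@t; r=R.T@np.array([(u-K[0,2])/K[0,0],(v-K[1,2])/K[1,1],1]); return o+r*(z-o[2])/r[2]
E
python3 - <<'E'
from h import *
for n in('side','top'):
    im,d,p=snap(n,n+'0'); print(n,p['K'][0],-np.array(p['R']).T@p['t'])
s=robot.read_state(); print(s['tool_pos'],s['orientation'],s['gripper_width'])
E
```

```text
side [471.63518377   0.         287.03140667] [ 0.63364011 -1.01874362  0.85808032]
top [416.97010408   0.         277.8183175 ] [ 0.39996858 -0.13330293  1.13881236]
[ 0.2144953  -0.50623691  0.24175967] [-5.24486202e-04  9.79989639e-01  1.99047797e-01 -7.70699585e-05] 0.08526094688878455
```

View pics/top0.png

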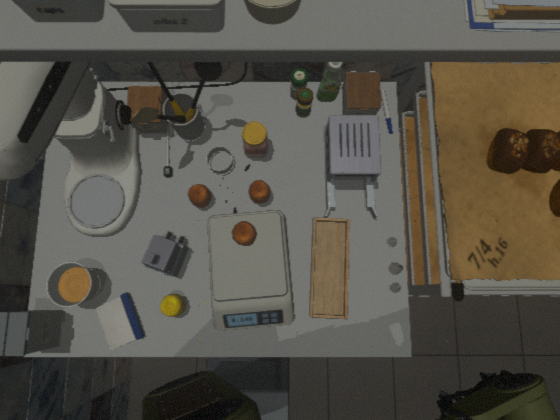

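View pics/side0.png

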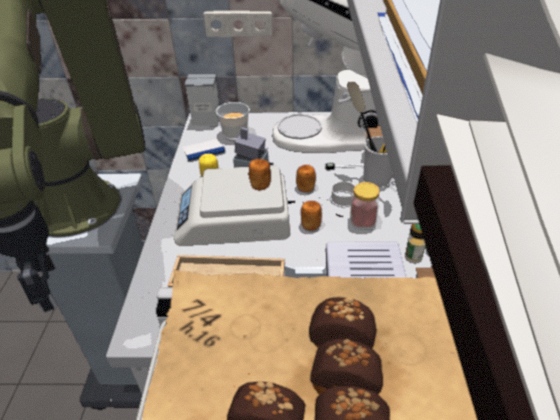

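The top view shows three brown rolls: one on the scale at (244,233) and two on the table at (199,195) and (260,191). The tray is at (329,268), the warmer at (354,145), the switch box at (165,252) and the yellow decoy at (172,305). The side view agrees with this.

```bash
python3 - <<'E'
from h import *
im,d,p=load('top0'); P=cloud(d,p)
hsv=cv2.cvtColor(im,cv2.COLOR_RGB2HSV)
for (u,v) in((244,233),(199,195),(260,191)):
    Q=P[v-22:v+23,u-22:u+23].reshape(-1,3); H=hsv[v-22:v+23,u-22:u+23].reshape(-1,3)
    b=(H[:,1]>140)&(H[:,0]<18); Q=Q[b]; zt=np.percentile(Q[:,2],95); T=Q[Q[:,2]>zt-.012]
    print('roll',u,v,zt,T[:,:2].mean(0),(T[:,:2].min(0)+T[:,:2].max(0))/2,len(T), np.ptp(T[:,:2],axis=0))
def reg(n,u0,u1,v0,v1,z0,z1):
    Q=P[v0:v1,u0:u1].reshape(-1,3); Q=Q[(Q[:,2]>z0)&(Q[:,2]<z1)]
    r=cv2.minAreaRect((Q[:,:2]*1000).astype(np.float32)); print(n,len(Q),r,Q.mean(0)); print('  box',cv2.boxPoints(r).round(0).tolist())
reg('tray',300,360,208,328,.014,.035)
reg('canopy',315,395,100,190,.108,.13)
reg('runners',315,395,175,225,.025,.05)
reg('box',135,195,225,280,.055,.085)
reg('guard',135,195,225,280,.09,.12)
reg('fin',135,195,225,280,.135,.2)
reg('scale',205,295,205,330,.1,.12)
reg('sw all',135,195,225,280,.02,.2)
c=im[215:285,125:205];cv2.imwrite('pics/sw.png',cv2.resize(c[:,:,::-1],None,fx=5,fy=5,interpolation=2))
i2=load('side0')[0][120:170,220:280];a=cv2.resize(i2[:,:,::-1],(400,350))
cv2.imwrite('pics/sw.png',np.hstack([cv2.resize(c[:,:,::-1],(400,350)),a]))
E
```

```text
roll 244 233 0.18434813096932548 [ 0.53822495 -0.05266672] [ 0.48161573 -0.08097875] 329 [0.16329431 0.10464836]
roll 199 195 0.0740049235684407 [0.65596238 0.07562457] [ 0.54055354 -0.01571025] 239 [0.28116992 0.23518536]
roll 260 191 0.07360626531853551 [ 0.66642708 -0.08281383] [ 0.54594944 -0.09630631] 251 [0.29196173 0.07399323]
tray 868 ((483.6475830078125, -270.5199890136719), (98.41075134277344, 291.34979248046875), 87.00770568847656) [ 0.46780939 -0.27065942  0.02487451]
  box [[336.0, -312.0], [627.0, -327.0], [632.0, -229.0], [341.0, -214.0]]
canopy 3073 ((777.9518432617188, -329.6848449707031), (164.7441864013672, 131.9629364013672), 0.014962626621127129) [ 0.77505805 -0.32829883  0.11790374]
  box [[696.0, -264.0], [696.0, -396.0], [860.0, -396.0], [860.0, -264.0]]
runners 574 ((651.5657348632812, -316.5380859375), (136.2657012939453, 166.60186767578125), 0.08922382444143295) [ 0.65845558 -0.32440419  0.03592264]
  box [[583.0, -233.0], [584.0, -400.0], [720.0, -400.0], [720.0, -233.0]]
box 267 ((495.5462951660156, 159.4183349609375), (75.93077850341797, 85.9384994506836
[... 296 characters left out ...]
 [523.0, 119.0], [544.0, 177.0], [470.0, 203.0]]
fin 49 ((481.7783508300781, 165.73150634765625), (8.18541431427002, 22.9502010345459), 69.00617980957031) [0.48145901 0.16463025 0.14863342]
  box [[470.0, 166.0], [491.0, 158.0], [494.0, 165.0], [473.0, 174.0]]
scale 5614 ((491.08447265625, -56.659942626953125), (207.9558563232422, 182.61485290527344), 5.040635585784912) [ 0.48400725 -0.05813229  0.11087127]
  box [[379.0, 25.0], [396.0, -157.0], [603.0, -138.0], [587.0, 43.0]]
sw all 1305 ((503.8166809082031, 156.41781616210938), (76.09725189208984, 108.07717895507812), 70.6119155883789) [0.49476763 0.14967904 0.09639087]
  box [[440.0, 138.0], [542.0, 103.0], [567.0, 174.0], [465.0, 210.0]]
```

View pics/sw.png

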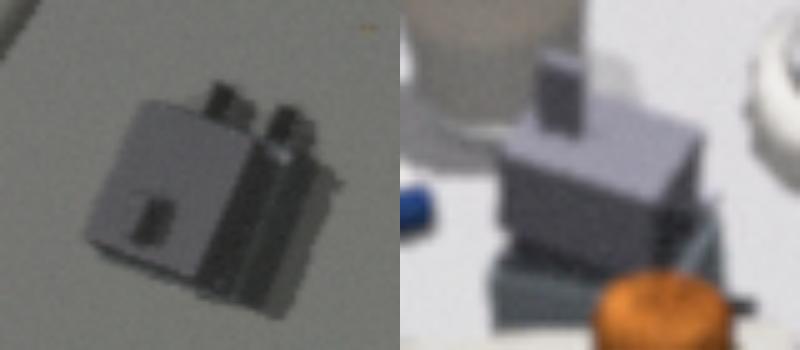

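```bash
cat >> h.py <<'E'
from scipy.spatial.transform import Rotation as Ro
def TR(s): 
    q=s['orientation']; return Ro.from_quat([q[1],q[2],q[3],q[0]])
def goal(x,y,z,yaw,s=None):
    """tool-down target of TCP, tool x at world yaw (deg): prints shift in cm and rotvec in deg"""
    s=s or robot.read_state(); R=TR(s); T=Ro.from_euler('z',yaw,degrees=True)*Ro.from_euler('x',180,degrees=True)
    print('shift',(R.inv().apply(np.array([x,y,z])-s['tool_pos'])*100).round(2),'rot',(R.inv()*T).as_rotvec(degrees=True).round(1))
def trayrect(P,im):
    hsv=cv2.cvtColor(im,cv2.COLOR_RGB2HSV)
    m=(hsv[...,1]>60)&(hsv[...,0]>5)&(hsv[...,0]<30)&(P[...,2]>.016)&(P[...,2]<.035)&(P[...,0]>.27)&(P[...,0]<.85)&(P[...,1]<-.15)&(P[...,1]>-.42)
    Q=P[m]; return Q,cv2.minAreaRect((Q[:,:2]*1000).astype(np.float32))
E
python3 - <<'E'
from h import *
im,d,p=load('top0'); P=cloud(d,p)
hsv=cv2.cvtColor(im,cv2.COLOR_RGB2HSV)
m0=((hsv[...,1]>140)&(hsv[...,0]<18)).astype(np.uint8)
for (u,v,z) in((244,233,.182),(199,195,.071),(260,191,.071)):
    Q=P[v-20:v+21,u-20:u+21].reshape(-1,3); Q=Q[abs(Q[:,2]-z)<.008]
    print('roll',u,v,np.median(Q,0),np.percentile(Q[:,:2],[3,97],axis=0).mean(0),np.ptp(np.percentile(Q[:,:2],[3,97],axis=0),axis=0))
print('tray',trayrect(P,im)[1])
Q=P[100:190,315:395].reshape(-1,3);Q=Q[(abs(Q[:,2]-.118)<.006)]
for a,b in((.72,.75),(.75,.78),(.78,.81),(.81,.84)):
    q=Q[(Q[:,0]>a)&(Q[:,0]<b),1];print('can y',np.percentile(q,[1,99]))
for a,b in((-.38,-.35),(-.35,-.31),(-.31,-.28)):
    q=Q[(Q[:,1]>a)&(Q[:,1]<b),0];print('can front x',np.percentile(q,1))
Q=P[170:225,315:395].reshape(-1,3);Q=Q[(abs(Q[:,2]-.037)<.007)]
for x in np.arange(.585,.69,.015):
    q=np.sort(Q[(abs(Q[:,0]-x)<.0075),1]);l=q[q<-.33];r=q[q>-.33];print(x.round(3),len(q),l[[0,-1]] if len(l) else 0,r[[0,-1]] if len(r) else 0)
# fin
for z in(.145,): print('fin',[ray(u,v,p,z)[:2].round(3) for u,v in((152,254),(160,254),(156,259),(152,264))])
p=vision.camera_params('wrist');s=robot.read_state();c=-np.array(p['R']).T@p['t'];print('wrist cam in tool',TR(s).inv().apply(c-s['tool_pos']))
goal(.538,-.0526,.25,0)
E
```

```text
roll 244 233 [ 0.53899229 -0.05217721  0.18063719] [ 0.53956104 -0.0520445 ] [0.04653782 0.0462301 ]
roll 199 195 [0.65894025 0.07954109 0.0692925 ] [0.6594425 0.0793755] [0.04337359 0.04494229]
roll 260 191 [ 0.66840542 -0.08305264  0.06920139] [ 0.65181501 -0.08305426] [0.08004039 0.04747895]
tray ((469.5269470214844, -269.918701171875), (98.13746643066406, 263.01361083984375), 87.00770568847656)
can y [-0.39127393 -0.26419083]
can y [-0.39289594 -0.26481969]
can y [-0.39166698 -0.26523518]
can y [-0.39331906 -0.26574602]
can front x 0.6987981809604511
can front x 0.699453312454696
can front x 0.6983753292525541
0.585 1 0 [-0.31921023 -0.31921023]
0.6 9 [-0.3999088  -0.39434555] [-0.28988317 -0.25769453]
0.615 28 [-0.39758723 -0.38757223] [-0.26821437 -0.25989191]
0.63 60 [-0.39239994 -0.37386761] [-0.28468912 -0.26555468]
0.645 79 [-0.39106054 -0.37140793] [-0.28515022 -0.26562722]
0.66 93 [-0.39133907 -0.37124556] [-0.2855795  -0.26591756]
0.675 83 [-0.39291253 -0.37226268] [-0.28592645 -0.26630568]
fin [array([0.491, 0.166]), array([0.491, 0.147]), array([0.479, 0.156]), array([0.467, 0.165])]
wrist cam in tool [ 0.06736373  0.00099509 -0.13095625]
shift [ 47.48 -29.15  -0.79] rot [-0.1  0.  23. ]
```

drive_tool(moves=[{"x": 3,"y": -2,"z": -0.8,"rz": 3,"grip": 0},{"x": 7.5,"y": -4.6,"z": -0.8,"rz": 8},{"x": 12,"y": -7.4,"z": -0.8,"rz": 13},{"x": 17,"y": -10.4,"z": -0.8,"rz": 18},{"x": 22,"y": -13.5,"z": -0.8,"rz": 23},{"x": 27,"y": -16.6,"z": -0.8,"rz": 23},{"x": 32,"y": -19.6,"z": -0.8,"rz": 23},{"x": 37,"y": -22.7,"z": -0.8,"rz": 23},{"x": 41.5,"y": -25.5,"z": -0.8,"rz": 23},{"x": 45,"y": -27.6,"z": -0.8,"rz": 23},{"x": 47.5,"y": -29.2,"z": -0.8,"rz": 23},{"x": 47.5,"y": -29.2,"z": -0.8,"rz": 23}])

```text
invalid input at $.moves[0]: expected keys x, y, z, rx, ry, rz, grip
```

```bash
python3 - <<'E'
from h import *
goal(.539,-.052,.153,0)
E
```

```text
shift [ 47.6  -29.16   8.91] rot [-0.1  0.  23. ]
```

All the keys are required in every row, so I'll send it again in full.

drive_tool(moves=[{"x": 3,"y": -2,"z": -0.8,"rx": 0,"ry": 0,"rz": 3,"grip": 0},{"x": 7.5,"y": -4.6,"z": -0.8,"rx": 0,"ry": 0,"rz": 8,"grip": 0},{"x": 12,"y": -7.4,"z": -0.8,"rx": 0,"ry": 0,"rz": 13,"grip": 0},{"x": 17,"y": -10.4,"z": -0.8,"rx": 0,"ry": 0,"rz": 18,"grip": 0},{"x": 22,"y": -13.5,"z": -0.8,"rx": 0,"ry": 0,"rz": 23,"grip": 0},{"x": 27,"y": -16.6,"z": -0.8,"rx": 0,"ry": 0,"rz": 23,"grip": 0},{"x": 32,"y": -19.6,"z": -0.8,"rx": 0,"ry": 0,"rz": 23,"grip": 0},{"x": 37,"y": -22.7,"z": -0.8,"rx": 0,"ry": 0,"rz": 23,"grip": 0},{"x": 41.5,"y": -25.5,"z": -0.8,"rx": 0,"ry": 0,"rz": 23,"grip": 0},{"x": 45,"y": -27.6,"z": -0.8,"rx": 0,"ry": 0,"rz": 23,"grip": 0},{"x": 47.5,"y": -29.2,"z": -0.8,"rx": 0,"ry": 0,"rz": 23,"grip": 0},{"x": 47.5,"y": -29.2,"z": -0.8,"rx": 0,"ry": 0,"rz": 23,"grip": 0}], force=25)

```text
time: 1.6
tool_pos: [0.5384, -0.0508, 0.2496]
orientation: [-0.0, 1.0, 0.001, -0.001]
force: [-0.5, -0.7, -0.1]
gripper_width: 0.0856
finger_force: 0.0
```

drive_tool(moves=[{"x": 0,"y": 0.1,"z": 4,"rx": 0,"ry": 0,"rz": 0,"grip": 0},{"x": 0,"y": 0.1,"z": 7.5,"rx": 0,"ry": 0,"rz": 0,"grip": 0},{"x": 0,"y": 0.1,"z": 9.7,"rx": 0,"ry": 0,"rz": 0,"grip": 0},{"x": 0,"y": 0.1,"z": 9.7,"rx": 0,"ry": 0,"rz": 0,"grip": 1},{"x": 0,"y": 0.1,"z": 9.7,"rx": 0,"ry": 0,"rz": 0,"grip": 1},{"x": 0,"y": 0.1,"z": 9.7,"rx": 0,"ry": 0,"rz": 0,"grip": 1},{"x": 0,"y": 0.1,"z": 9.7,"rx": 0,"ry": 0,"rz": 0,"grip": 1},{"x": 0,"y": 0.1,"z": 9.7,"rx": 0,"ry": 0,"rz": 0,"grip": 1},{"x": 0,"y": 0.1,"z": 8,"rx": 0,"ry": 0,"rz": 0,"grip": 1},{"x": 0,"y": 0.1,"z": 5,"rx": 0,"ry": 0,"rz": 0,"grip": 1},{"x": 0,"y": 0.1,"z": 2,"rx": 0,"ry": 0,"rz": 0,"grip": 1},{"x": 0,"y": 0.1,"z": 2,"rx": 0,"ry": 0,"rz": 0,"grip": 1}], force=40)

```text
time: 3.1
tool_pos: [0.5388, -0.0533, 0.2335]
orientation: [0.0, 1.0, -0.0, 0.002]
force: [-0.9, -0.1, -0.3]
gripper_width: 0.0557
finger_force: 42.8
```

```bash
python3 - <<'E'
from h import *
im,d,p=snap('top','top1');P=cloud(d,p);print(trayrect(P,im)[1])
E
```

```text
((469.51165771484375, -270.1495361328125), (98.22870635986328, 263.0492858886719), 87.14291381835938)
```

drive_tool(moves=[{"x": 0.3,"y": 2.5,"z": 0,"rx": 0,"ry": 0,"rz": 0,"grip": 1},{"x": 0.7,"y": 7,"z": 0,"rx": 0,"ry": 0,"rz": 0,"grip": 1},{"x": 1.1,"y": 12,"z": 0,"rx": 0,"ry": 0,"rz": 0,"grip": 1},{"x": 1.5,"y": 17,"z": 0,"rx": 0,"ry": 0,"rz": 0,"grip": 1},{"x": 1.9,"y": 20.5,"z": 1,"rx": 0,"ry": 0,"rz": 0,"grip": 1},{"x": 1.9,"y": 22.1,"z": 4,"rx": 0,"ry": 0,"rz": 0,"grip": 1},{"x": 1.9,"y": 22.1,"z": 8,"rx": 0,"ry": 0,"rz": 0,"grip": 1},{"x": 1.9,"y": 22.1,"z": 12,"rx": 0,"ry": 0,"rz": 0,"grip": 1},{"x": 1.9,"y": 22.1,"z": 15,"rx": 0,"ry": 0,"rz": 0,"grip": 1},{"x": 1.9,"y": 22.1,"z": 15,"rx": 0,"ry": 0,"rz": 0,"grip": 1}])

```text
time: 4.4
tool_pos: [0.5555, -0.2735, 0.0776]
orientation: [-0.001, 1.0, -0.0, -0.002]
force: [-0.6, 0.7, -0.8]
gripper_width: 0.0556
finger_force: 42.9
```

drive_tool(moves=[{"x": 0.1,"y": 0.1,"z": 1.5,"rx": 0,"ry": 0,"rz": 0,"grip": 1},{"x": 0.1,"y": 0.1,"z": 2.4,"rx": 0,"ry": 0,"rz": 0,"grip": 1},{"x": 0.1,"y": 0.1,"z": 2.7,"rx": 0,"ry": 0,"rz": 0,"grip": 1},{"x": 0.1,"y": 0.1,"z": 2.7,"rx": 0,"ry": 0,"rz": 0,"grip": 1},{"x": 0.1,"y": 0.1,"z": 2.7,"rx": 0,"ry": 0,"rz": 0,"grip": 0.1},{"x": 0.1,"y": 0.1,"z": 2.7,"rx": 0,"ry": 0,"rz": 0,"grip": 0},{"x": 0.1,"y": 0.1,"z": 2.7,"rx": 0,"ry": 0,"rz": 0,"grip": 0},{"x": 0.1,"y": 0.1,"z": 0,"rx": 0,"ry": 0,"rz": 0,"grip": 0},{"x": 0.1,"y": 0.1,"z": -5,"rx": 0,"ry": 0,"rz": 0,"grip": 0},{"x": 0.1,"y": 0.1,"z": -10,"rx": 0,"ry": 0,"rz": 0,"grip": 0},{"x": 0.1,"y": 0.1,"z": -12,"rx": 0,"ry": 0,"rz": 0,"grip": 0},{"x": 0.1,"y": 0.1,"z": -12,"rx": 0,"ry": 0,"rz": 0,"grip": 0}])

```text
time: 5.9
tool_pos: [0.5583, -0.2755, 0.2018]
orientation: [0.001, 1.0, -0.0, 0.001]
force: [-0.5, 0.5, -0.7]
gripper_width: 0.085
finger_force: 0.0
```

```bash
python3 - <<'E'
from h import *
goal(.668,-.083,.16,0)
E
```

```text
shift [ 10.95 -19.26   4.18] rot [ 0.1 -0.1 -0. ]
```

drive_tool(moves=[{"x": 1.5,"y": -3,"z": 0,"rx": 0,"ry": 0,"rz": 0,"grip": 0},{"x": 4,"y": -7.5,"z": 0,"rx": 0,"ry": 0,"rz": 0,"grip": 0},{"x": 6.5,"y": -12,"z": 0,"rx": 0,"ry": 0,"rz": 0,"grip": 0},{"x": 9.5,"y": -16.5,"z": 0,"rx": 0,"ry": 0,"rz": 0,"grip": 0},{"x": 10.9,"y": -19.2,"z": 1,"rx": 0,"ry": 0,"rz": 0,"grip": 0},{"x": 10.9,"y": -19.2,"z": 4,"rx": 0,"ry": 0,"rz": 0,"grip": 0},{"x": 10.9,"y": -19.2,"z": 8,"rx": 0,"ry": 0,"rz": 0,"grip": 0},{"x": 10.9,"y": -19.2,"z": 8,"rx": 0,"ry": 0,"rz": 0,"grip": 0}])

```text
time: 6.9
tool_pos: [0.6651, -0.0829, 0.1157]
orientation: [-0.001, 1.0, -0.0, -0.004]
force: [-0.7, -0.1, 0.5]
gripper_width: 0.0857
finger_force: 0.0
```

drive_tool(moves=[{"x": 0,"y": 0,"z": 3,"rx": 0,"ry": 0,"rz": 0,"grip": 0},{"x": 0,"y": 0,"z": 6,"rx": 0,"ry": 0,"rz": 0,"grip": 0},{"x": 0,"y": 0,"z": 7.7,"rx": 0,"ry": 0,"rz": 0,"grip": 0},{"x": 0,"y": 0,"z": 7.7,"rx": 0,"ry": 0,"rz": 0,"grip": 1},{"x": 0,"y": 0,"z": 7.7,"rx": 0,"ry": 0,"rz": 0,"grip": 1},{"x": 0,"y": 0,"z": 7.7,"rx": 0,"ry": 0,"rz": 0,"grip": 1},{"x": 0,"y": 0,"z": 7.7,"rx": 0,"ry": 0,"rz": 0,"grip": 1},{"x": 0,"y": 0,"z": 7.7,"rx": 0,"ry": 0,"rz": 0,"grip": 1}])

```text
time: 7.9
tool_pos: [0.6679, -0.0834, 0.0451]
orientation: [0.0, 1.0, -0.0, 0.001]
force: [-0.2, 0.2, 6.9]
gripper_width: 0.0549
finger_force: 43.1
```

drive_tool(moves=[{"x": 0,"y": 0,"z": -2,"rx": 0,"ry": 0,"rz": 0,"grip": 1},{"x": 0,"y": 0,"z": -6,"rx": 0,"ry": 0,"rz": 0,"grip": 1},{"x": 0,"y": 0,"z": -11,"rx": 0,"ry": 0,"rz": 0,"grip": 1},{"x": 0,"y": 0,"z": -15,"rx": 0,"ry": 0,"rz": 0,"grip": 1},{"x": 0,"y": 0,"z": -16.5,"rx": 0,"ry": 0,"rz": 0,"grip": 1},{"x": 0,"y": 0,"z": -16.5,"rx": 0,"ry": 0,"rz": 0,"grip": 1}])

```text
time: 8.65
tool_pos: [0.667, -0.0833, 0.2088]
orientation: [0.0, 1.0, -0.0, 0.0]
force: [-0.3, -0.6, -1.9]
gripper_width: 0.055
finger_force: 42.9
```

```bash
python3 - <<'E'
from h import *
s=robot.read_state()
im,d,p=snap('top','top2');P=cloud(d,p);c,w,a=trayrect(P,im)[1];print(c,w,a)
a=np.radians(a-90);goal(c[0]/1000+.023*np.cos(a),c[1]/1000+.023*np.sin(a),.051,0)
E
```

```text
(469.63116455078125, -270.02960205078125) (98.1157455444336, 263.2911071777344) 86.91832733154297
shift [-17.37  18.82  15.63] rot [-0.   0.1 -0. ]
```

drive_tool(moves=[{"x": -2,"y": 2,"z": 0,"rx": 0,"ry": 0,"rz": 0,"grip": 1},{"x": -5,"y": 5.5,"z": 0,"rx": 0,"ry": 0,"rz": 0,"grip": 1},{"x": -8.5,"y": 9.5,"z": 0,"rx": 0,"ry": 0,"rz": 0,"grip": 1},{"x": -12,"y": 13,"z": 0,"rx": 0,"ry": 0,"rz": 0,"grip": 1},{"x": -15.5,"y": 17,"z": 0,"rx": 0,"ry": 0,"rz": 0,"grip": 1},{"x": -17.4,"y": 18.8,"z": 1,"rx": 0,"ry": 0,"rz": 0,"grip": 1},{"x": -17.4,"y": 18.8,"z": 5,"rx": 0,"ry": 0,"rz": 0,"grip": 1},{"x": -17.4,"y": 18.8,"z": 9,"rx": 0,"ry": 0,"rz": 0,"grip": 1},{"x": -17.4,"y": 18.8,"z": 12,"rx": 0,"ry": 0,"rz": 0,"grip": 1},{"x": -17.4,"y": 18.8,"z": 12,"rx": 0,"ry": 0,"rz": 0,"grip": 1}])

```text
time: 9.95
tool_pos: [0.4912, -0.2702, 0.0849]
orientation: [-0.002, 1.0, -0.0, -0.003]
force: [-0.2, 0.9, -0.8]
gripper_width: 0.0548
finger_force: 43.1
```

drive_tool(moves=[{"x": 0,"y": 0,"z": 1.7,"rx": 0,"ry": 0,"rz": 0,"grip": 1},{"x": 0,"y": 0,"z": 2.9,"rx": 0,"ry": 0,"rz": 0,"grip": 1},{"x": 0,"y": 0,"z": 3.4,"rx": 0,"ry": 0,"rz": 0,"grip": 1},{"x": 0,"y": 0,"z": 3.4,"rx": 0,"ry": 0,"rz": 0,"grip": 1},{"x": 0,"y": 0,"z": 3.4,"rx": 0,"ry": 0,"rz": 0,"grip": 0.1},{"x": 0,"y": 0,"z": 3.4,"rx": 0,"ry": 0,"rz": 0,"grip": 0},{"x": 0,"y": 0,"z": 3.4,"rx": 0,"ry": 0,"rz": 0,"grip": 0},{"x": 0,"y": 0,"z": 1,"rx": 0,"ry": 0,"rz": 0,"grip": 0},{"x": 0,"y": 0,"z": -4,"rx": 0,"ry": 0,"rz": 0,"grip": 0},{"x": 0,"y": 0,"z": -9,"rx": 0,"ry": 0,"rz": 0,"grip": 0},{"x": 0,"y": 0,"z": -13,"rx": 0,"ry": 0,"rz": 0,"grip": 0},{"x": 0,"y": 0,"z": -13,"rx": 0,"ry": 0,"rz": 0,"grip": 0}])

```text
time: 11.45
tool_pos: [0.4937, -0.2717, 0.2217]
orientation: [0.002, 1.0, -0.0, 0.002]
force: [0.3, -1.1, -1.0]
gripper_width: 0.0854
finger_force: 0.0
```

```bash
python3 - <<'E'
from h import *
goal(.659,.0795,.2,0)
E
```

```text
shift [ 16.5  -35.14   2.13] rot [ 0.2 -0.3 -0. ]
```

drive_tool(moves=[{"x": 1.5,"y": -3,"z": 0,"rx": 0,"ry": 0,"rz": 0,"grip": 0},{"x": 3.5,"y": -7.5,"z": 0,"rx": 0,"ry": 0,"rz": 0,"grip": 0},{"x": 6,"y": -12.5,"z": 0,"rx": 0,"ry": 0,"rz": 0,"grip": 0},{"x": 8.2,"y": -17.5,"z": 0,"rx": 0,"ry": 0,"rz": 0,"grip": 0},{"x": 10.5,"y": -22.5,"z": 0,"rx": 0,"ry": 0,"rz": 0,"grip": 0},{"x": 13,"y": -27.5,"z": 0,"rx": 0,"ry": 0,"rz": 0,"grip": 0},{"x": 15,"y": -32,"z": 0,"rx": 0,"ry": 0,"rz": 0,"grip": 0},{"x": 16.5,"y": -35.1,"z": 1,"rx": 0,"ry": 0,"rz": 0,"grip": 0},{"x": 16.5,"y": -35.1,"z": 4,"rx": 0,"ry": 0,"rz": 0,"grip": 0},{"x": 16.5,"y": -35.1,"z": 8,"rx": 0,"ry": 0,"rz": 0,"grip": 0},{"x": 16.5,"y": -35.1,"z": 10.5,"rx": 0,"ry": 0,"rz": 0,"grip": 0},{"x": 16.5,"y": -35.1,"z": 10.5,"rx": 0,"ry": 0,"rz": 0,"grip": 0}])

```text
time: 12.95
tool_pos: [0.6569, 0.0796, 0.1104]
orientation: [0.0, 1.0, -0.0, -0.002]
force: [0.0, -0.1, 0.8]
gripper_width: 0.0853
finger_force: 0.0
```

```bash
python3 - <<'E'
from h import *
goal(.659,.0795,.043,0)
E
```

```text
shift [0.25 0.01 6.74] rot [ 0.   0.3 -0. ]
```

drive_tool(moves=[{"x": 0.1,"y": 0,"z": 3,"rx": 0,"ry": 0,"rz": 0,"grip": 0},{"x": 0.1,"y": 0,"z": 5.5,"rx": 0,"ry": 0,"rz": 0,"grip": 0},{"x": 0.1,"y": 0,"z": 7,"rx": 0,"ry": 0,"rz": 0,"grip": 0},{"x": 0.1,"y": 0,"z": 7,"rx": 0,"ry": 0,"rz": 0,"grip": 1},{"x": 0.1,"y": 0,"z": 7,"rx": 0,"ry": 0,"rz": 0,"grip": 1},{"x": 0.1,"y": 0,"z": 7,"rx": 0,"ry": 0,"rz": 0,"grip": 1},{"x": 0.1,"y": 0,"z": 7,"rx": 0,"ry": 0,"rz": 0,"grip": 1},{"x": 0.1,"y": 0,"z": 7,"rx": 0,"ry": 0,"rz": 0,"grip": 1}])

```text
time: 13.95
tool_pos: [0.6599, 0.0798, 0.045]
orientation: [-0.0, 1.0, -0.0, 0.001]
force: [-0.3, -0.0, 7.6]
gripper_width: 0.0554
finger_force: 43.3
```

drive_tool(moves=[{"x": 0,"y": 0,"z": -2,"rx": 0,"ry": 0,"rz": 0,"grip": 1},{"x": 0,"y": 0,"z": -6,"rx": 0,"ry": 0,"rz": 0,"grip": 1},{"x": 0,"y": 0,"z": -11,"rx": 0,"ry": 0,"rz": 0,"grip": 1},{"x": 0,"y": 0,"z": -16,"rx": 0,"ry": 0,"rz": 0,"grip": 1},{"x": 0,"y": 0,"z": -18,"rx": 0,"ry": 0,"rz": 0,"grip": 1},{"x": 0,"y": 0,"z": -18,"rx": 0,"ry": 0,"rz": 0,"grip": 1}])

```text
time: 14.7
tool_pos: [0.6595, 0.0797, 0.2261]
orientation: [-0.0, 1.0, -0.0, 0.002]
force: [1.2, -0.7, -1.9]
gripper_width: 0.0554
finger_force: 42.9
```

```bash
python3 - <<'E'
from h import *
s=robot.read_state()
im,d,p=snap('top','top3');P=cloud(d,p);c,w,a=trayrect(P,im)[1];print(c,w,a)
a=np.radians(a-90);goal(c[0]/1000-.042*np.cos(a),c[1]/1000-.042*np.sin(a),.051,0)
E
```

```text
(469.38775634765625, -269.9820556640625) (98.22626495361328, 262.697021484375) 87.08360290527344
shift [-23.15  34.77  17.27] rot [-0.  -0.1 -0. ]
```

View pics/top3.png

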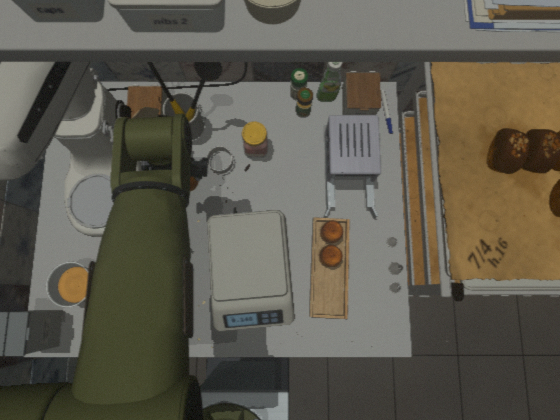

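The picture shows two rolls standing in the far half of the tray, at (331,231) and (331,255), and the tray hasn't moved. The third roll goes in next.

drive_tool(moves=[{"x": -2,"y": 3,"z": 0,"rx": 0,"ry": 0,"rz": 0,"grip": 1},{"x": -5,"y": 7.5,"z": 0,"rx": 0,"ry": 0,"rz": 0,"grip": 1},{"x": -8.3,"y": 12.5,"z": 0,"rx": 0,"ry": 0,"rz": 0,"grip": 1},{"x": -11.6,"y": 17.5,"z": 0,"rx": 0,"ry": 0,"rz": 0,"grip": 1},{"x": -15,"y": 22.5,"z": 0,"rx": 0,"ry": 0,"rz": 0,"grip": 1},{"x": -18.3,"y": 27.5,"z": 0,"rx": 0,"ry": 0,"rz": 0,"grip": 1},{"x": -21.5,"y": 32,"z": 0,"rx": 0,"ry": 0,"rz": 0,"grip": 1},{"x": -23.1,"y": 34.8,"z": 1,"rx": 0,"ry": 0,"rz": 0,"grip": 1},{"x": -23.1,"y": 34.8,"z": 5,"rx": 0,"ry": 0,"rz": 0,"grip": 1},{"x": -23.1,"y": 34.8,"z": 10,"rx": 0,"ry": 0,"rz": 0,"grip": 1},{"x": -23.1,"y": 34.8,"z": 13,"rx": 0,"ry": 0,"rz": 0,"grip": 1},{"x": -23.1,"y": 34.8,"z": 13,"rx": 0,"ry": 0,"rz": 0,"grip": 1}])

```text
time: 16.25
tool_pos: [0.4265, -0.2672, 0.0908]
orientation: [-0.002, 1.0, -0.0, -0.002]
force: [0.1, 0.6, -1.5]
gripper_width: 0.0553
finger_force: 43.2
```

drive_tool(moves=[{"x": 0,"y": 0,"z": 2,"rx": 0,"ry": 0,"rz": 0,"grip": 1},{"x": 0,"y": 0,"z": 3.5,"rx": 0,"ry": 0,"rz": 0,"grip": 1},{"x": 0,"y": 0,"z": 4.1,"rx": 0,"ry": 0,"rz": 0,"grip": 1},{"x": 0,"y": 0,"z": 4.1,"rx": 0,"ry": 0,"rz": 0,"grip": 1},{"x": 0,"y": 0,"z": 4.1,"rx": 0,"ry": 0,"rz": 0,"grip": 0.1},{"x": 0,"y": 0,"z": 4.1,"rx": 0,"ry": 0,"rz": 0,"grip": 0},{"x": 0,"y": 0,"z": 4.1,"rx": 0,"ry": 0,"rz": 0,"grip": 0},{"x": 0,"y": 0,"z": 1,"rx": 0,"ry": 0,"rz": 0,"grip": 0},{"x": 0,"y": 0,"z": -4,"rx": 0,"ry": 0,"rz": 0,"grip": 0},{"x": 0,"y": 0,"z": -8,"rx": 0,"ry": 0,"rz": 0,"grip": 0},{"x": 0,"y": 0,"z": -8,"rx": 0,"ry": 0,"rz": 0,"grip": 0}])

```text
time: 17.62
tool_pos: [0.4288, -0.2688, 0.1763]
orientation: [0.002, 1.0, -0.0, 0.002]
force: [-0.3, 0.9, -1.4]
gripper_width: 0.0853
finger_force: 0.0
```

```bash
python3 - <<'E'
from h import *
print(robot.read_state()['tool_pos'])
im,d,p=snap('top','top4');P=cloud(d,p);c,w,a=trayrect(P,im)[1];print(c,w,a)
E
```

```text
[ 0.42883119 -0.26882576  0.17631817]
(485.07977294921875, -270.48406982421875) (97.18280029296875, 231.5479736328125) 87.45330047607422
```

```bash
python3 - <<'E'
from h import *
print(robot.read_state()['joints']); goal(.3,-.42,.2,87);goal(.3,-.42,.2,-93)
E
```

```text
[-6.32356699e-01  2.69013306e-01  1.72748845e+00 -1.93923008e-05
  1.14265647e+00  9.39062108e-01]
shift [-12.8   15.18  -2.57] rot [  0.2  -0.  -87. ]
shift [-12.8   15.18  -2.57] rot [-0.  -0.2 93. ]
```

drive_tool(moves=[{"x": -0.5,"y": 1,"z": -1,"rx": 0,"ry": 0,"rz": -8,"grip": 0},{"x": -1.5,"y": 3,"z": -2.5,"rx": 0,"ry": 0,"rz": -17,"grip": 0},{"x": -3,"y": 5,"z": -2.5,"rx": 0,"ry": 0,"rz": -26,"grip": 0},{"x": -5,"y": 7,"z": -2.5,"rx": 0,"ry": 0,"rz": -35,"grip": 0},{"x": -7,"y": 9,"z": -2.5,"rx": 0,"ry": 0,"rz": -44,"grip": 0},{"x": -9,"y": 11,"z": -2.5,"rx": 0,"ry": 0,"rz": -53,"grip": 0},{"x": -11,"y": 13,"z": -2.5,"rx": 0,"ry": 0,"rz": -62,"grip": 0},{"x": -12.8,"y": 15.2,"z": -2.5,"rx": 0,"ry": 0,"rz": -71,"grip": 0},{"x": -12.8,"y": 15.2,"z": -2.5,"rx": 0,"ry": 0,"rz": -80,"grip": 0},{"x": -12.8,"y": 15.2,"z": -2.5,"rx": 0,"ry": 0,"rz": -87,"grip": 0},{"x": -12.8,"y": 15.2,"z": -2.5,"rx": 0,"ry": 0,"rz": -87,"grip": 0}])

```text
time: 19.05
tool_pos: [0.2995, -0.4198, 0.1971]
orientation: [-0.001, 0.726, 0.688, 0.0]
force: [-0.1, -0.6, 0.6]
gripper_width: 0.0857
finger_force: 0.0
```

```bash
python3 - <<'E'
from h import *
im,d,p=snap('top','top5');P=cloud(d,p);c,w,a=trayrect(P,im)[1];print(c,w,a)
b=np.radians(a-90); goal(c[0]/1000-.128*np.cos(b),c[1]/1000-.128*np.sin(b),.10,a)
cv2.imwrite('pics/t5.png',cv2.resize(im[120:340,180:420,::-1],None,fx=2.5,fy=2.5))
E
```

```text
(469.8985595703125, -269.83685302734375) (98.249267578125, 263.9922180175781) 87.1435546875
shift [15.83  3.37  9.75] rot [-0.1 -0.1 -0.3]
```

View pics/t5.png

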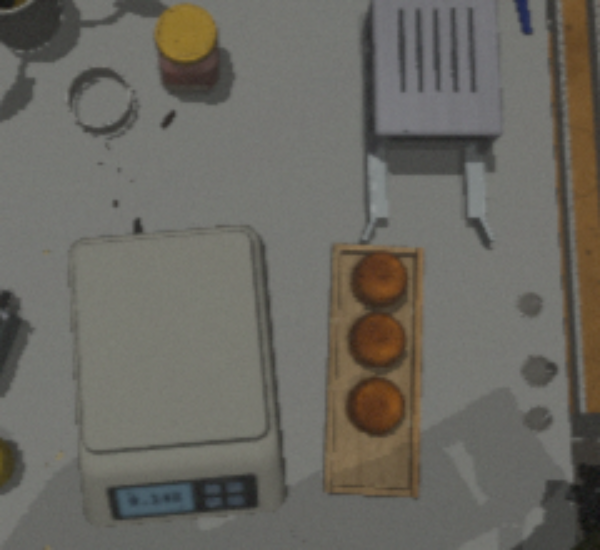

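The picture shows all three rolls standing in the tray, with a clear near end of about 50 mm. The mouth guides are just past the tray's far end. Next I'll pinch the near wall.

drive_tool(moves=[{"x": 2,"y": 0.4,"z": 0,"rx": 0,"ry": 0,"rz": 0,"grip": 0.5},{"x": 6,"y": 1.2,"z": 0,"rx": 0,"ry": 0,"rz": 0,"grip": 0.5},{"x": 11,"y": 2.3,"z": 0,"rx": 0,"ry": 0,"rz": 0,"grip": 0.5},{"x": 15,"y": 3.4,"z": 0,"rx": 0,"ry": 0,"rz": 0,"grip": 0.5},{"x": 15.8,"y": 3.4,"z": 3,"rx": 0,"ry": 0,"rz": 0,"grip": 0.5},{"x": 15.8,"y": 3.4,"z": 7,"rx": 0,"ry": 0,"rz": 0,"grip": 0.5},{"x": 15.8,"y": 3.4,"z": 9.7,"rx": 0,"ry": 0,"rz": 0,"grip": 0.5},{"x": 15.8,"y": 3.4,"z": 9.7,"rx": 0,"ry": 0,"rz": 0,"grip": 0.5}])

```text
time: 20.1
tool_pos: [0.3414, -0.2627, 0.1]
orientation: [-0.002, 0.726, 0.688, -0.0]
force: [-0.7, 0.7, 1.1]
gripper_width: 0.0427
finger_force: 0.0
```

```bash
python3 - <<'E'
from h import *
goal(.342,-.2635,.021,87.1)
im,d,p=snap('side','s6');cv2.imwrite('pics/s6.png',cv2.resize(im[180:330,100:340,::-1],None,fx=3,fy=3))
E
```

```text
shift [-0.1   0.09  7.9 ] rot [-0.2 -0.1 -0.2]
```

View pics/s6.png

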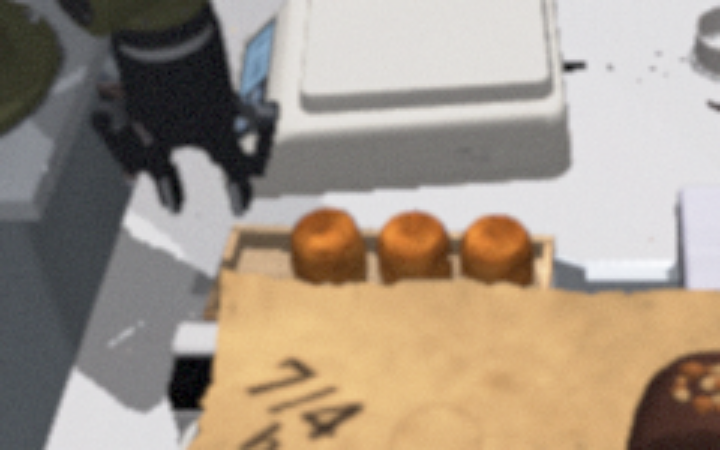

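The gripper at (190,150) is open above the tray's near end, and the three rolls are standing. I'll lower and pinch.

drive_tool(moves=[{"x": 0,"y": 0.1,"z": 3,"rx": 0,"ry": 0,"rz": 0,"grip": 0.5},{"x": 0,"y": 0.1,"z": 5.5,"rx": 0,"ry": 0,"rz": 0,"grip": 0.5},{"x": 0,"y": 0.1,"z": 7,"rx": 0,"ry": 0,"rz": 0,"grip": 0.6},{"x": 0,"y": 0.1,"z": 7.7,"rx": 0,"ry": 0,"rz": 0,"grip": 0.7},{"x": 0,"y": 0.1,"z": 7.9,"rx": 0,"ry": 0,"rz": 0,"grip": 0.8},{"x": 0,"y": 0.1,"z": 7.9,"rx": 0,"ry": 0,"rz": 0,"grip": 0.9},{"x": 0,"y": 0.1,"z": 7.9,"rx": 0,"ry": 0,"rz": 0,"grip": 1},{"x": 0,"y": 0.1,"z": 7.9,"rx": 0,"ry": 0,"rz": 0,"grip": 1},{"x": 0,"y": 0.1,"z": 7.9,"rx": 0,"ry": 0,"rz": 0,"grip": 1}])

```text
time: 21.28
tool_pos: [0.3418, -0.264, 0.0227]
orientation: [-0.001, 0.726, 0.688, -0.001]
force: [-15.1, -1.7, 6.7]
gripper_width: 0.0064
finger_force: 39.8
```

drive_tool(moves=[{"x": -0.2,"y": -0.3,"z": 0,"rx": 0,"ry": 0,"rz": 0,"grip": 1},{"x": -0.5,"y": -0.7,"z": 0,"rx": 0,"ry": 0,"rz": 0,"grip": 1},{"x": -1,"y": -1.2,"z": 0,"rx": 0,"ry": 0,"rz": 0,"grip": 1},{"x": -1.6,"y": -1.2,"z": 0,"rx": 0,"ry": 0,"rz": 0,"grip": 1},{"x": -2.3,"y": -1.2,"z": 0,"rx": 0,"ry": 0,"rz": 0,"grip": 1},{"x": -3,"y": -1.2,"z": 0,"rx": 0,"ry": 0,"rz": -0.5,"grip": 1},{"x": -3.7,"y": -1.2,"z": 0,"rx": 0,"ry": 0,"rz": -1,"grip": 1},{"x": -4.4,"y": -1.2,"z": 0,"rx": 0,"ry": 0,"rz": -1.5,"grip": 1},{"x": -5,"y": -1.2,"z": 0,"rx": 0,"ry": 0,"rz": -2,"grip": 1},{"x": -5.5,"y": -1.2,"z": 0,"rx": 0,"ry": 0,"rz": -2,"grip": 1},{"x": -5.8,"y": -1.2,"z": 0,"rx": 0,"ry": 0,"rz": -2,"grip": 1},{"x": -5.8,"y": -1.2,"z": 0,"rx": 0,"ry": 0,"rz": -2,"grip": 1}], force=60)

```text
time: 22.78
tool_pos: [0.3279, -0.322, 0.0228]
orientation: [0.0, 0.713, 0.701, -0.0]
force: [-0.2, 2.3, 6.7]
gripper_width: 0.0055
finger_force: 61.0
```

```bash
cat >> h.py <<'E'
def trayvis(P,im):
    hsv=cv2.cvtColor(im,cv2.COLOR_RGB2HSV)
    m=(hsv[...,1]>60)&(hsv[...,0]>5)&(hsv[...,0]<30)&(P[...,2]>.018)&(P[...,2]<.034)&(P[...,1]<-.15)&(P[...,1]>-.42)
    xs,ls,rs=[],[],[]
    for x in np.arange(.35,.6,.012):
        y=P[m&(abs(P[...,0]-x)<.006)][:,1]
        if len(y)>4: xs.append(x);ls.append(y.max());rs.append(y.min())
    xs,ls,rs=map(np.array,(xs,ls,rs)); k=np.abs(ls-rs-.098)<.008
    print('x range',np.percentile(P[m][:,0],[.5,99.5]),'axis fit',np.polyfit(xs[k]-.6,(ls+rs)[k]/2,1),'w',np.median(ls-rs),k.sum())
E
python3 - <<'E'
from h import *
s=robot.read_state();print(s['joints'])
im,d,p=snap('top','top7');P=cloud(d,p);print(trayrect(P,im)[1]);trayvis(P,im)
cv2.imwrite('pics/t7.png',cv2.resize(im[120:340,180:420,::-1],None,fx=2.5,fy=2.5))
E
```

```text
[-8.55823875e-01  4.29333372e-01  1.94440261e+00 -3.82627650e-04
  7.67321672e-01 -8.38000093e-01]
((458.3799743652344, -320.54461669921875), (262.5450439453125, 98.91024017333984), 0.13175836205482483)
x range [0.32940209 0.9008778 ] axis fit [ 0.00497881 -0.31987154] w 0.09654521012062739 18
```

View pics/t7.png

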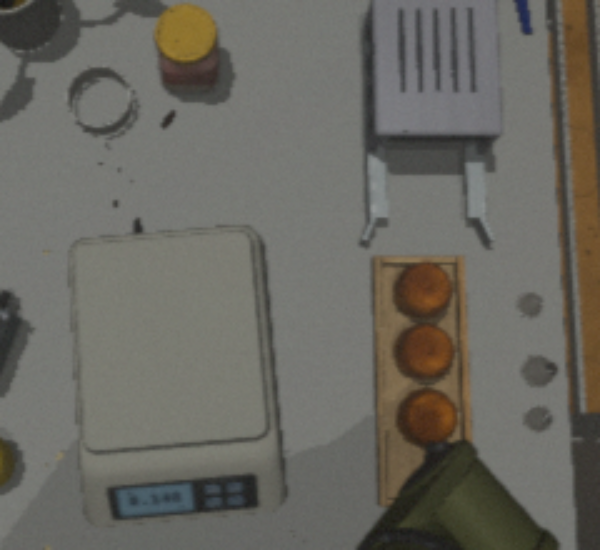

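The tray is now in line with the runners at (422,380), the rolls are standing and the near end is gripped. I'll correct the yaw slightly and feed it in.

drive_tool(moves=[{"x": 0,"y": 0.3,"z": 0,"rx": 0,"ry": 0,"rz": 0.4,"grip": 1},{"x": 0,"y": 0.8,"z": 0,"rx": 0,"ry": 0,"rz": 0.8,"grip": 1},{"x": 0,"y": 1.5,"z": 0,"rx": 0,"ry": 0,"rz": 1.2,"grip": 1},{"x": 0,"y": 2.2,"z": 0,"rx": 0,"ry": 0,"rz": 1.2,"grip": 1},{"x": 0,"y": 3,"z": 0,"rx": 0,"ry": 0,"rz": 1.2,"grip": 1},{"x": 0,"y": 3.8,"z": 0,"rx": 0,"ry": 0,"rz": 1.2,"grip": 1},{"x": 0,"y": 4.6,"z": 0,"rx": 0,"ry": 0,"rz": 1.2,"grip": 1},{"x": 0,"y": 5.2,"z": 0,"rx": 0,"ry": 0,"rz": 1.2,"grip": 1},{"x": 0,"y": 5.5,"z": 0,"rx": 0,"ry": 0,"rz": 1.2,"grip": 1},{"x": 0,"y": 5.5,"z": 0,"rx": 0,"ry": 0,"rz": 1.2,"grip": 1}])

```text
time: 24.08
tool_pos: [0.3826, -0.323, 0.0228]
orientation: [-0.0, 0.721, 0.693, -0.0]
force: [-3.9, 0.6, 8.2]
gripper_width: 0.0061
finger_force: 60.8
```

```bash
python3 - <<'E'
from h import *
im,d,p=snap('top','top8');P=cloud(d,p);trayvis(P,im); print(Ro.as_euler(TR(robot.read_state()),'xyz',degrees=True))
cv2.imwrite('pics/t8.png',cv2.resize(im[120:340,180:420,::-1],None,fx=2.5,fy=2.5))
E
```

```text
x range [0.38772577 0.90145997] axis fit [-0.04420493 -0.33041226] w 0.09485108084656604 13
[-1.79981057e+02  2.15323112e-02  8.77363800e+01]
```

View pics/t8.png

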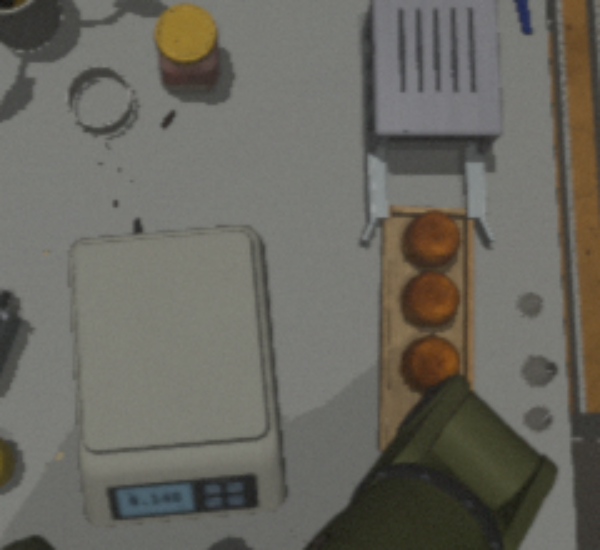

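The far end is inside the mouth but sits a few mm to the right (right edge at (470,215)), with the tray yawed about -2.5°. I'll turn it back while advancing.

drive_tool(moves=[{"x": 0,"y": 0.1,"z": 0,"rx": 0,"ry": 0,"rz": -0.5,"grip": 1},{"x": 0,"y": 0.4,"z": 0,"rx": 0,"ry": 0,"rz": -1,"grip": 1},{"x": 0,"y": 0.8,"z": 0,"rx": 0,"ry": 0,"rz": -1.5,"grip": 1},{"x": 0,"y": 1.4,"z": 0,"rx": 0,"ry": 0,"rz": -1.5,"grip": 1},{"x": 0,"y": 2.1,"z": 0,"rx": 0,"ry": 0,"rz": -1.5,"grip": 1},{"x": 0.1,"y": 2.8,"z": 0,"rx": 0,"ry": 0,"rz": -1.5,"grip": 1},{"x": 0.1,"y": 3.5,"z": 0,"rx": 0,"ry": 0,"rz": -1.5,"grip": 1},{"x": 0.1,"y": 4.2,"z": 0,"rx": 0,"ry": 0,"rz": -1.5,"grip": 1},{"x": 0.1,"y": 4.8,"z": 0,"rx": 0,"ry": 0,"rz": -1.5,"grip": 1},{"x": 0.1,"y": 5,"z": 0,"rx": 0,"ry": 0,"rz": -1.5,"grip": 1},{"x": 0.1,"y": 5,"z": 0,"rx": 0,"ry": 0,"rz": -1.5,"grip": 1}])

```text
time: 25.5
tool_pos: [0.4324, -0.3241, 0.0228]
orientation: [-0.0, 0.712, 0.702, -0.0]
force: [-4.7, -0.3, 8.6]
gripper_width: 0.0056
finger_force: 60.8
```

```bash
python3 - <<'E'
from h import *
im,d,p=snap('top','top9');P=cloud(d,p);trayvis(P,im); print(Ro.as_euler(TR(robot.read_state()),'xyz',degrees=True))
E
```

```text
x range [0.44355356 0.90026223] axis fit [-0.02220158 -0.3254088 ] w 0.09631635486946033 8
[-1.79968359e+02  1.88931381e-02  8.92374514e+01]
```

drive_tool(moves=[{"x": 0,"y": 0.4,"z": 0,"rx": 0,"ry": 0,"rz": 0,"grip": 1},{"x": 0,"y": 1,"z": 0,"rx": 0,"ry": 0,"rz": 0,"grip": 1},{"x": 0,"y": 1.9,"z": 0,"rx": 0,"ry": 0,"rz": 0,"grip": 1},{"x": 0,"y": 2.8,"z": 0,"rx": 0,"ry": 0,"rz": 0,"grip": 1},{"x": 0,"y": 3.7,"z": 0,"rx": 0,"ry": 0,"rz": 0,"grip": 1},{"x": 0,"y": 4.6,"z": 0,"rx": 0,"ry": 0,"rz": 0,"grip": 1},{"x": 0,"y": 5.5,"z": 0,"rx": 0,"ry": 0,"rz": 0,"grip": 1},{"x": 0,"y": 6.4,"z": 0,"rx": 0,"ry": 0,"rz": 0,"grip": 1},{"x": 0,"y": 7.3,"z": 0,"rx": 0,"ry": 0,"rz": 0,"grip": 1},{"x": 0,"y": 8.2,"z": 0,"rx": 0,"ry": 0,"rz": 0,"grip": 1},{"x": 0,"y": 8.8,"z": 0,"rx": 0,"ry": 0,"rz": 0,"grip": 1},{"x": 0,"y": 9,"z": 0,"rx": 0,"ry": 0,"rz": 0,"grip": 1}])

```text
time: 27.05
tool_pos: [0.5224, -0.3254, 0.0228]
orientation: [-0.0, 0.712, 0.702, -0.001]
force: [-9.0, -0.4, 10.2]
gripper_width: 0.0055
finger_force: 61.0
```

drive_tool(moves=[{"x": 0,"y": 0.4,"z": 0,"rx": 0,"ry": 0,"rz": 0,"grip": 1},{"x": 0,"y": 1,"z": 0,"rx": 0,"ry": 0,"rz": 0,"grip": 1},{"x": 0,"y": 1.8,"z": 0,"rx": 0,"ry": 0,"rz": 0,"grip": 1},{"x": 0,"y": 2.6,"z": 0,"rx": 0,"ry": 0,"rz": 0,"grip": 1},{"x": 0,"y": 3.4,"z": 0,"rx": 0,"ry": 0,"rz": 0,"grip": 1},{"x": 0,"y": 4.2,"z": 0,"rx": 0,"ry": 0,"rz": 0,"grip": 1},{"x": 0,"y": 4.9,"z": 0,"rx": 0,"ry": 0,"rz": 0,"grip": 1},{"x": 0,"y": 5.4,"z": 0,"rx": 0,"ry": 0,"rz": 0,"grip": 1},{"x": 0,"y": 5.8,"z": 0,"rx": 0,"ry": 0,"rz": 0,"grip": 1},{"x": 0,"y": 6,"z": 0,"rx": 0,"ry": 0,"rz": 0,"grip": 1},{"x": 0,"y": 6,"z": 0,"rx": 0,"ry": 0,"rz": 0,"grip": 1}])

```text
time: 28.42
tool_pos: [0.5824, -0.3263, 0.0228]
orientation: [-0.0, 0.712, 0.702, -0.0]
force: [-5.3, 0.8, 6.5]
gripper_width: 0.0058
finger_force: 60.6
```

```bash
python3 - <<'E'
from h import *
im,d,p=snap('top','top10');P=cloud(d,p); print(Ro.as_euler(TR(robot.read_state()),'xyz',degrees=True))
cv2.imwrite('pics/t10.png',cv2.resize(im[100:320,240:480,::-1],None,fx=2.5,fy=2.5))
E
```

```text
[-1.79966448e+02  2.52278884e-02  8.92270738e+01]
```

View pics/t10.png

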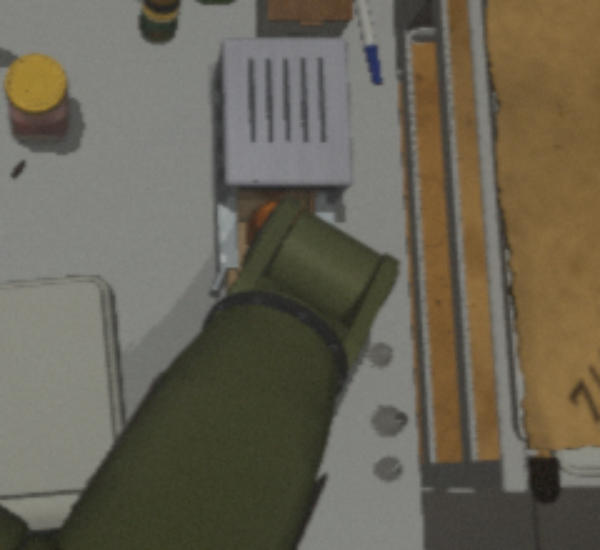

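The tray has gone under the canopy with no contact at the back yet. I'll creep forward until the force rises.

drive_tool(moves=[{"x": 0,"y": 0.2,"z": 0,"rx": 0,"ry": 0,"rz": 0,"grip": 1},{"x": 0,"y": 0.4,"z": 0,"rx": 0,"ry": 0,"rz": 0,"grip": 1},{"x": 0,"y": 0.6,"z": 0,"rx": 0,"ry": 0,"rz": 0,"grip": 1},{"x": 0,"y": 0.8,"z": 0,"rx": 0,"ry": 0,"rz": 0,"grip": 1},{"x": 0,"y": 1,"z": 0,"rx": 0,"ry": 0,"rz": 0,"grip": 1},{"x": 0,"y": 1,"z": 0,"rx": 0,"ry": 0,"rz": 0,"grip": 1}])

```text
time: 29.22
tool_pos: [0.5911, -0.3264, 0.0228]
orientation: [-0.002, 0.712, 0.702, -0.001]
force: [-18.2, 2.0, 13.8]
gripper_width: 0.0057
finger_force: 61.6
```

drive_tool(moves=[{"x": 0,"y": 0.1,"z": 0,"rx": 0,"ry": 0,"rz": 0,"grip": 1},{"x": 0,"y": 0.2,"z": 0,"rx": 0,"ry": 0,"rz": 0,"grip": 1},{"x": 0,"y": 0.2,"z": 0,"rx": 0,"ry": 0,"rz": 0,"grip": 1}])

```text
time: 29.6
tool_pos: [0.5913, -0.3265, 0.0228]
orientation: [-0.004, 0.712, 0.702, -0.002]
force: [-34.8, 3.5, 23.4]
gripper_width: 0.0059
finger_force: 62.9
```

drive_tool(moves=[{"x": 0,"y": -0.2,"z": 0,"rx": 0,"ry": 0,"rz": 0,"grip": 1},{"x": 0,"y": -0.2,"z": 0,"rx": 0,"ry": 0,"rz": 0,"grip": 0.75},{"x": 0,"y": -0.2,"z": 0,"rx": 0,"ry": 0,"rz": 0,"grip": 0.75},{"x": 0,"y": -0.2,"z": 0,"rx": 0,"ry": 0,"rz": 0,"grip": 0.75},{"x": 0,"y": -0.2,"z": -1,"rx": 0,"ry": 0,"rz": 0,"grip": 0.75},{"x": 0,"y": -0.2,"z": -4,"rx": 0,"ry": 0,"rz": 0,"grip": 0.75},{"x": 0,"y": -1,"z": -9,"rx": 0,"ry": 0,"rz": 0,"grip": 0.75},{"x": 0,"y": -4,"z": -14,"rx": 0,"ry": 0,"rz": 0,"grip": 0.5},{"x": 3,"y": -8,"z": -17,"rx": 0,"ry": 0,"rz": 0,"grip": 0.4},{"x": 8,"y": -12,"z": -19,"rx": 0,"ry": 0,"rz": 0,"grip": 0.4},{"x": 13,"y": -14,"z": -20,"rx": 0,"ry": 0,"rz": 0,"grip": 0.4},{"x": 16,"y": -14,"z": -20,"rx": 0,"ry": 0,"rz": 0,"grip": 0.4}])

```text
time: 31.1
tool_pos: [0.4562, -0.162, 0.2244]
orientation: [0.001, 0.712, 0.703, 0.001]
force: [1.1, -0.4, -0.6]
gripper_width: 0.0511
finger_force: 0.0
```

```bash
python3 - <<'E'
from h import *
s=robot.read_state();print(s['joints'])
im,d,p=snap('top','top11');P=cloud(d,p);trayvis(P,im)
i2=snap('side','s11')[0]
a=cv2.resize(im[140:220,300:400,::-1],(400,320));b=cv2.resize(i2[120:320,140:420,::-1],(400,320))
cv2.imwrite('pics/t11.png',np.hstack([a,b]))
goal(.47,.168,.22,-19.5);goal(.47,.168,.22,70.5)
E
```

```text
[-4.16914607e-01  1.67745815e-01  1.72709713e+00  9.45512337e-05
  1.24358432e+00 -4.04429023e-01]
x range [0.58901669 0.90129534] axis fit [16.27984909 -0.16279849] w 0.09808113422949599 1
shift [32.97  0.95  0.35] rot [ 1.000e-01 -1.000e-01  1.089e+02]
shift [32.97  0.95  0.35] rot [ 0.1  0.  18.9]h.py:34: RankWarning: Polyfit may be poorly conditioned
  print('x range',np.percentile(P[m][:,0],[.5,99.5]),'axis fit',np.polyfit(xs[k]-.6,(ls+rs)[k]/2,1),'w',np.median(ls-rs),k.sum())
```

View pics/t11.png

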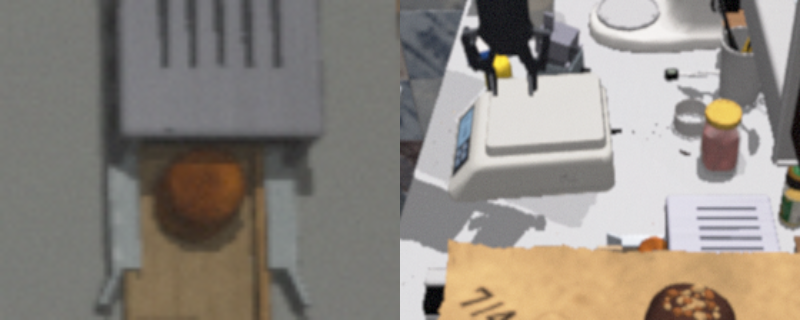

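The left view shows the tray in the runners with a roll standing at (205,190). The near end is at x=0.589, which matches fully home. On the right, the canopy and scale are undisturbed. Now the switch box.

```bash
python3 - <<'E'
from h import *
goal(.55,.14,.26,160.5)
E
```

```text
shift [30.25  8.99 -3.63] rot [  0.1   0.1 -71.1]
```

drive_tool(moves=[{"x": 2,"y": 0.5,"z": -1,"rx": 0,"ry": 0,"rz": -6,"grip": 0.4},{"x": 5,"y": 1.5,"z": -2.5,"rx": 0,"ry": 0,"rz": -14,"grip": 0.4},{"x": 8.5,"y": 2.5,"z": -3.6,"rx": 0,"ry": 0,"rz": -22,"grip": 0.4},{"x": 12,"y": 3.6,"z": -3.6,"rx": 0,"ry": 0,"rz": -30,"grip": 0.4},{"x": 15.5,"y": 4.6,"z": -3.6,"rx": 0,"ry": 0,"rz": -38,"grip": 0.4},{"x": 19,"y": 5.6,"z": -3.6,"rx": 0,"ry": 0,"rz": -46,"grip": 0.4},{"x": 22.5,"y": 6.7,"z": -3.6,"rx": 0,"ry": 0,"rz": -54,"grip": 0.4},{"x": 26,"y": 7.7,"z": -3.6,"rx": 0,"ry": 0,"rz": -62,"grip": 0.4},{"x": 29,"y": 8.6,"z": -3.6,"rx": 0,"ry": 0,"rz": -68,"grip": 0.4},{"x": 30.2,"y": 9,"z": -3.6,"rx": 0,"ry": 0,"rz": -71.1,"grip": 0.4},{"x": 30.2,"y": 9,"z": -3.6,"rx": 0,"ry": 0,"rz": -71.1,"grip": 0.4},{"x": 30.2,"y": 9,"z": -3.6,"rx": 0,"ry": 0,"rz": -71.1,"grip": 0.4}])

```text
time: 32.7
tool_pos: [0.551, 0.1361, 0.2584]
orientation: [0.0, 0.172, 0.985, -0.0]
force: [-0.6, 0.5, 0.3]
gripper_width: 0.0514
finger_force: 0.0
```

```bash
cat >> h.py <<'E'
def wcloud(d,p):
    K=np.array(p['K']);v,u=np.indices(d.shape);x=u-K[0,2];y=v-K[1,2];r=np.hypot(x,y)+1e-9;th=r/K[0,0]
    t=np.tan(np.minimum(th,1.45));c=np.stack([x/r*t*d,y/r*t*d,d],-1);c[d<=0]=np.nan
    return (c-np.array(p['t']))@np.array(p['R'])
E
python3 - <<'E'
from h import *
im,d,p=snap('wrist','w12');P=wcloud(d,p)
ax=np.radians(-19.4);e=np.array([np.cos(ax),np.sin(ax)]);n=np.array([-e[1],e[0]]);O=np.array([.4955,.1594])
B=np.stack([(P[...,:2]-O)@e,(P[...,:2]-O)@n,P[...,2]],-1)*1000
ok=(abs(B[...,0])<75)&(abs(B[...,1])<60)
for z0,z1 in((62,76),(88,104),(108,119),(125,139),(139,155)):
    q=B[ok&(B[...,2]>z0)&(B[...,2]<z1)]
    if len(q)<5: print(z0,len(q));continue
    print(z0,z1,len(q),'x',np.percentile(q[:,0],[1,50,99]).round(1),'y',np.percentile(q[:,1],[1,50,99]).round(1),'z',np.median(q[:,2]).round(1), 'rect',cv2.minAreaRect(q[:,:2].astype(np.float32)))
cv2.imwrite('pics/w12.png',im[:,:,::-1])
E
```

```text
62 76 589 x [-44.4  -4.5  37.7] y [-39.5 -34.4  38.9] z 64.6 rect ((-2.4077301025390625, -0.6581230163574219), (84.48431396484375, 79.7799301147461), 0.6564168334007263)
88 104 34 x [-39.1 -38.4 -37.9] y [-28.5 -14.1   1.7] z 100.3 rect ((-38.441951751708984, -13.005825996398926), (31.71530532836914, 0.3677942156791687), 87.87359619140625)
108 119 4036 x [-18.   12.3  36.8] y [-29.7  -0.3  29. ] z 115.6 rect ((0.23505783081054688, -0.3325519561767578), (75.34825134277344, 60.43020248413086), 0.29527565836906433)
125 139 9 x [-29.8 -29.6 -28. ] y [-3.3 -0.9  1.9] z 128.2 rect ((-28.901063919067383, -0.6946780681610107), (1.8354016542434692, 5.297854423522949), 1.2105087041854858)
139 155 295 x [-27.7 -16.   -5. ] y [-3.6 -0.6  3. ] z 151.4 rect ((-16.415908813476562, -0.21374082565307617), (6.605560779571533, 22.950782775878906), 89.7464599609375)
```

View pics/w12.png

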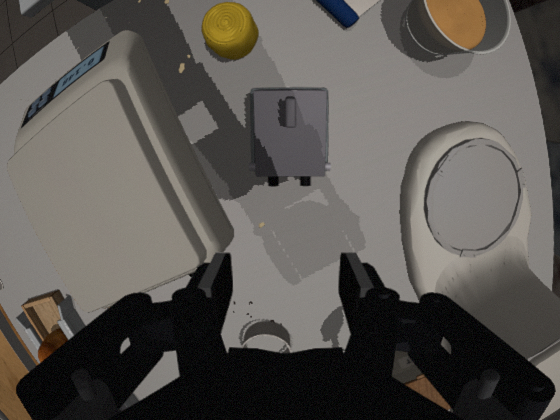

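The wrist view shows the guard at (290,130) with its fin at (291,110) near the front edge, and the hinge posts at (272,181) and (306,181). I'll check the guard's tilt next.

```bash
python3 - <<'E'
from h import *
im,d,z=load('w12');P=wcloud(d,z)
ax=np.radians(-19.4);e=np.array([np.cos(ax),np.sin(ax)]);n=np.array([-e[1],e[0]]);O=np.array([.4955,.1594])
B=np.stack([(P[...,:2]-O)@e,(P[...,:2]-O)@n,P[...,2]],-1)*1000
q=B[(abs(B[...,0])<36)&(abs(B[...,1]-0)<27)&(abs(B[...,2]-115)<8)&(abs(B[...,1])>7)]
f=np.polyfit(q[:,0],q[:,2],1);print('guard slope,z0',f)
q=B[(abs(B[...,0])<75)&(abs(B[...,1])<60)&(B[...,2]>64)&(B[...,2]<73)&(abs(B[...,1])>32)]
print('box x',np.percentile(q[:,0],[1,5,95,99]))
th=-f[0]
# closed geometry hinge at +36
for t in(0,th):
    a=np.arctan2(63,-60)-t; r=87; print(t,36+r*np.cos(a),71+r*np.sin(a))
T=O+ -.018*e; print('fin world',T); goal(T[0],T[1],.20,160.6)
E
```

```text
guard slope,z0 [ -0.1327874  117.28298712]
box x [-42.60441187 -40.52435588  30.05378906  37.83520273]
0 -23.999999999999993 134.0
0.1327874009408988 -15.130758482356654 141.3892430490548
fin world [0.47852199 0.1653789 ]
shift [7.81 0.31 5.84] rot [-0.   0.  -0.4]
```

drive_tool(moves=[{"x": 2,"y": 0.1,"z": 0,"rx": 0,"ry": 0,"rz": 0,"grip": 0.4},{"x": 5,"y": 0.2,"z": 1,"rx": 0,"ry": 0,"rz": 0,"grip": 0.4},{"x": 7.7,"y": 0.2,"z": 4,"rx": 0,"ry": 0,"rz": 0,"grip": 0.4},{"x": 7.7,"y": 0.2,"z": 8,"rx": 0,"ry": 0,"rz": 0,"grip": 0.4},{"x": 7.7,"y": 0.2,"z": 11,"rx": 0,"ry": 0,"rz": 0,"grip": 0.4},{"x": 7.7,"y": 0.2,"z": 12.2,"rx": 0,"ry": 0,"rz": 0,"grip": 0.4},{"x": 7.7,"y": 0.2,"z": 12.2,"rx": 0,"ry": 0,"rz": 0,"grip": 0.6},{"x": 7.7,"y": 0.2,"z": 12.2,"rx": 0,"ry": 0,"rz": 0,"grip": 0.8},{"x": 7.7,"y": 0.2,"z": 12.2,"rx": 0,"ry": 0,"rz": 0,"grip": 1},{"x": 7.7,"y": 0.2,"z": 12.2,"rx": 0,"ry": 0,"rz": 0,"grip": 1},{"x": 7.7,"y": 0.2,"z": 12.2,"rx": 0,"ry": 0,"rz": 0,"grip": 1}], force=25)

```text
time: 34.12
tool_pos: [0.4797, 0.1655, 0.1374]
orientation: [0.001, 0.17, 0.985, 0.001]
force: [0.8, 4.7, 3.5]
gripper_width: 0.0075
finger_force: 27.9
```

```bash
python3 - <<'E'
from h import *
s=robot.read_state();t=np.array(s['tool_pos'])
ax=np.radians(-19.4);e=np.array([np.cos(ax),np.sin(ax)]);n=np.array([-e[1],e[0]]);O=np.array([.4955,.1594])
print('box xy mm',(t[:2]-O)@e*1000,(t[:2]-O)@n*1000,'yaw',TR(s).as_euler('xyz',degrees=True))
g=np.array([(t[:2]-O)@e*1000-36,t[2]*1000+8-71]);r=np.hypot(*g);a0=np.arctan2(g[1],g[0]);print('r',r,'ang',np.degrees(a0))
for k in range(1,12):
    th=k*1.4/11; v=r*np.array([np.cos(a0-th),np.sin(a0-th)])-g
    print(round(th,2),'tool x %.2f z %.2f'%(-v[0]/10,-v[1]/10))
E
```

```text
box xy mm -16.9085702470167 0.5141713808235518 yaw [1.79884163e+02 1.04671344e-01 1.60379828e+02]
r 91.31174078189183 ang 125.41031425838366
0.13 tool x -0.99 z -0.61
0.25 tool x -2.04 z -1.09
0.38 tool x -3.15 z -1.44
0.51 tool x -4.30 z -1.63
0.64 tool x -5.46 z -1.69
0.76 tool x -6.62 z -1.59
0.89 tool x -7.75 z -1.35
1.02 tool x -8.85 z -0.97
1.15 tool x -9.89 z -0.45
1.27 tool x -10.85 z 0.20
1.4 tool x -11.73 z 0.96
```

drive_tool(moves=[{"x": -0.4,"y": 0,"z": -0.3,"rx": 0,"ry": 0,"rz": 0,"grip": 1},{"x": -1,"y": 0,"z": -0.6,"rx": 0,"ry": 0,"rz": 0,"grip": 1},{"x": -1.5,"y": 0,"z": -0.85,"rx": 0,"ry": 0,"rz": 0,"grip": 1},{"x": -2,"y": 0,"z": -1.1,"rx": 0,"ry": 0,"rz": 0,"grip": 1},{"x": -2.6,"y": 0,"z": -1.3,"rx": 0,"ry": 0,"rz": 0,"grip": 1},{"x": -3.2,"y": 0,"z": -1.45,"rx": 0,"ry": 0,"rz": 0,"grip": 1},{"x": -3.8,"y": 0,"z": -1.55,"rx": 0,"ry": 0,"rz": 0,"grip": 1},{"x": -4.3,"y": 0,"z": -1.65,"rx": 0,"ry": 0,"rz": 0,"grip": 1}])

```text
time: 35.12
tool_pos: [0.5196, 0.1514, 0.1531]
orientation: [-0.0, 0.17, 0.985, 0.001]
force: [-0.9, 9.5, -2.7]
gripper_width: 0.0075
finger_force: 26.2
```

drive_tool(moves=[{"x": -0.6,"y": 0,"z": -0.05,"rx": 0,"ry": 0,"rz": 0,"grip": 1},{"x": -1.2,"y": 0,"z": -0.05,"rx": 0,"ry": 0,"rz": 0,"grip": 1},{"x": -1.8,"y": 0,"z": 0,"rx": 0,"ry": 0,"rz": 0,"grip": 1},{"x": -2.4,"y": 0,"z": 0.1,"rx": 0,"ry": 0,"rz": 0,"grip": 1},{"x": -3,"y": 0,"z": 0.2,"rx": 0,"ry": 0,"rz": 0,"grip": 1},{"x": -3.5,"y": 0,"z": 0.3,"rx": 0,"ry": 0,"rz": 0,"grip": 1},{"x": -4,"y": 0,"z": 0.5,"rx": 0,"ry": 0,"rz": 0,"grip": 1},{"x": -4.6,"y": 0,"z": 0.7,"rx": 0,"ry": 0,"rz": 0,"grip": 1},{"x": -5.1,"y": 0,"z": 0.95,"rx": 0,"ry": 0,"rz": 0,"grip": 1},{"x": -5.6,"y": 0,"z": 1.2,"rx": 0,"ry": 0,"rz": 0,"grip": 1}])

```text
time: 36.38
tool_pos: [0.5727, 0.1327, 0.1417]
orientation: [0.0, 0.17, 0.985, 0.001]
force: [-1.0, 10.2, 2.4]
gripper_width: 0.0078
finger_force: 27.6
```

drive_tool(moves=[{"x": -0.5,"y": 0,"z": 0.3,"rx": 0,"ry": 0,"rz": 0,"grip": 1},{"x": -1,"y": 0,"z": 0.65,"rx": 0,"ry": 0,"rz": 0,"grip": 1},{"x": -1.4,"y": 0,"z": 1,"rx": 0,"ry": 0,"rz": 0,"grip": 1},{"x": -1.8,"y": 0,"z": 1.4,"rx": 0,"ry": 0,"rz": 0,"grip": 1},{"x": -1.8,"y": 0,"z": 1.4,"rx": 0,"ry": 0,"rz": 0,"grip": 1}])

```text
time: 37.0
tool_pos: [0.5902, 0.1265, 0.1279]
orientation: [0.001, 0.17, 0.985, 0.001]
force: [2.7, 7.2, 2.2]
gripper_width: 0.0074
finger_force: 28.7
```

drive_tool(moves=[{"x": 0,"y": 0,"z": 0,"rx": 0,"ry": 0,"rz": 0,"grip": 0.7},{"x": 0,"y": 0,"z": 0,"rx": 0,"ry": 0,"rz": 0,"grip": 0.7},{"x": 0,"y": 0,"z": 0,"rx": 0,"ry": 0,"rz": 0,"grip": 0.7},{"x": 0,"y": 0,"z": -2,"rx": 0,"ry": 0,"rz": 0,"grip": 0.7},{"x": 0,"y": 0,"z": -6,"rx": 0,"ry": 0,"rz": 0,"grip": 0.7},{"x": 0,"y": 0,"z": -10,"rx": 0,"ry": 0,"rz": 0,"grip": 0.7},{"x": 3,"y": 0,"z": -12,"rx": 0,"ry": 0,"rz": 0,"grip": 1},{"x": 3,"y": 0,"z": -12,"rx": 0,"ry": 0,"rz": 0,"grip": 1}])

```text
time: 38.0
tool_pos: [0.5606, 0.1361, 0.2488]
orientation: [0.001, 0.17, 0.985, 0.001]
force: [0.1, 1.0, 0.6]
gripper_width: -0.0001
finger_force: 0.0
```

```bash
python3 - <<'E'
from h import *
im,d,p=snap('wrist','w13');P=wcloud(d,p)
ax=np.radians(-19.4);e=np.array([np.cos(ax),np.sin(ax)]);n=np.array([-e[1],e[0]]);O=np.array([.4955,.1594])
B=np.stack([(P[...,:2]-O)@e,(P[...,:2]-O)@n,P[...,2]],-1)*1000
ok=(abs(B[...,1])<45)
q=B[ok&(abs(B[...,0])<25)&(B[...,2]>90)&(B[...,2]<125)];print('toggle',len(q),np.median(q,0))
q=B[ok&(B[...,0]>25)&(B[...,0]<110)&(B[...,2]>100)&(B[...,2]<175)];print('guard',len(q),np.percentile(q,[2,50,98],axis=0).round(0).tolist())
q=B[ok&(B[...,0]<35)&(abs(B[...,2]-70)<6)];print('boxtop',len(q),np.percentile(q,[1,50,99],axis=0).round(1).tolist())
ok2=(B[...,0]>-60)&(B[...,0]<110)&ok; ys,xs=np.where(ok2);print(xs.min(),xs.max(),ys.min(),ys.max())
y0,x0=max(ys.min()-10,0),max(xs.min()-10,0)
cv2.imwrite('pics/w13c.png',cv2.resize(im[y0:ys.max()+10,x0:xs.max()+10,::-1],(500,560)));print(x0,y0)
goal(O[0]-.006*e[0]+.035*n[0],O[1]-.006*e[1]+.035*n[1],.19,160.6)
E
```

```text
toggle 175 [ -3.3387573   10.63398578 100.97090638]
guard 4904 [[28.0, -29.0, 144.0], [49.0, -1.0, 147.0], [90.0, 28.0, 150.0]]
boxtop 5876 [[-111.0, -42.5, 64.3], [-3.5, -3.0, 68.1], [34.3, 35.0, 73.4]]
104 478 71 419
94 61
shift [7.58 3.52 5.74] rot [ 0.   0.1 -0.2]
```

View pics/w13c.png

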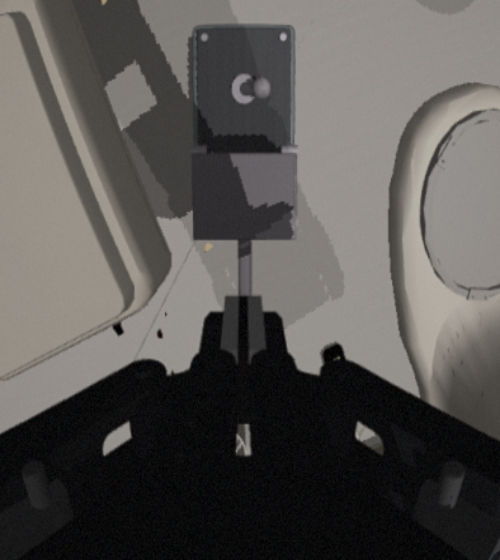

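The guard stands open at (245,195) and the toggle ball at (262,88) leans to the box's +y. I'll push it to -y with the fingers closed.

drive_tool(moves=[{"x": 2,"y": 1,"z": 0,"rx": 0,"ry": 0,"rz": 0,"grip": 1},{"x": 5,"y": 2.5,"z": 0,"rx": 0,"ry": 0,"rz": 0,"grip": 1},{"x": 7.8,"y": 3.9,"z": 0,"rx": 0,"ry": 0,"rz": 0,"grip": 1},{"x": 7.8,"y": 3.9,"z": 3,"rx": 0,"ry": 0,"rz": 0,"grip": 1},{"x": 7.8,"y": 3.9,"z": 7,"rx": 0,"ry": 0,"rz": 0,"grip": 1},{"x": 7.8,"y": 3.9,"z": 11,"rx": 0,"ry": 0,"rz": 0,"grip": 1},{"x": 7.8,"y": 3.9,"z": 14,"rx": 0,"ry": 0,"rz": 0,"grip": 1},{"x": 7.8,"y": 3.9,"z": 15.2,"rx": 0,"ry": 0,"rz": 0,"grip": 1},{"x": 7.8,"y": 3.9,"z": 15.2,"rx": 0,"ry": 0,"rz": 0,"grip": 1}])

```text
time: 39.17
tool_pos: [0.5004, 0.1988, 0.0944]
orientation: [-0.001, 0.17, 0.985, -0.0]
force: [-0.0, 0.0, 0.3]
gripper_width: -0.0001
finger_force: 0.0
```

drive_tool(moves=[{"x": 0,"y": -0.6,"z": 0,"rx": 0,"ry": 0,"rz": 0,"grip": 1},{"x": 0,"y": -1.2,"z": 0,"rx": 0,"ry": 0,"rz": 0,"grip": 1},{"x": 0,"y": -1.8,"z": 0,"rx": 0,"ry": 0,"rz": 0,"grip": 1},{"x": 0,"y": -2.3,"z": 0,"rx": 0,"ry": 0,"rz": 0,"grip": 1},{"x": 0,"y": -2.8,"z": 0,"rx": 0,"ry": 0,"rz": 0,"grip": 1},{"x": 0,"y": -3.1,"z": 0,"rx": 0,"ry": 0,"rz": 0,"grip": 1},{"x": 0,"y": -3.1,"z": 0,"rx": 0,"ry": 0,"rz": 0,"grip": 1}])

```text
time: 40.05
tool_pos: [0.4901, 0.1692, 0.0947]
orientation: [-0.0, 0.171, 0.985, -0.0]
force: [0.2, 0.1, -0.4]
gripper_width: -0.0005
finger_force: 0.0
```

drive_tool(moves=[{"x": 0,"y": -0.3,"z": 0,"rx": 0,"ry": 0,"rz": 0,"grip": 1},{"x": 0,"y": -0.5,"z": 0,"rx": 0,"ry": 0,"rz": 0,"grip": 1},{"x": 0,"y": -0.5,"z": 0,"rx": 0,"ry": 0,"rz": 0,"grip": 1}])

```text
time: 40.42
tool_pos: [0.4895, 0.1673, 0.0951]
orientation: [0.001, 0.17, 0.985, 0.003]
force: [8.5, 25.7, -8.7]
gripper_width: -0.0
finger_force: 12.6
```

```bash
python3 - <<'E'
from h import *
im,d,p=snap('wrist','w14');cv2.imwrite('pics/w14c.png',cv2.resize(im[100:400,130:430,::-1],(600,600)))
E
```

```text
(no output)
```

View pics/w14c.png

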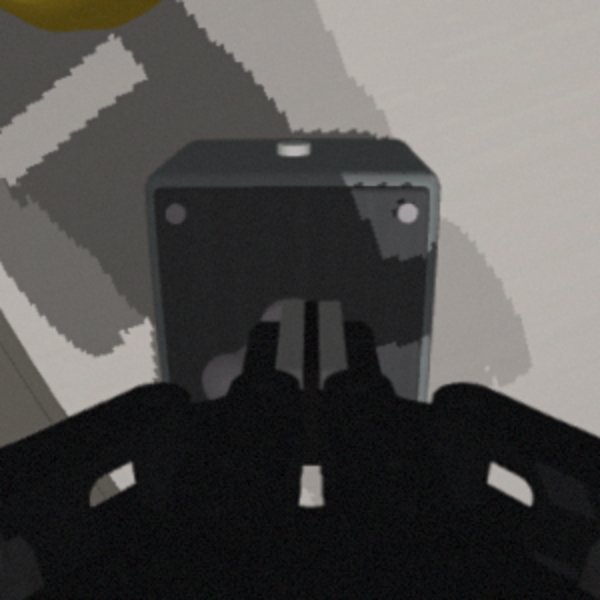

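The toggle ball, at (220,375), is over on the -y side against its stop. I'll back off, return to the fin and close the guard.

drive_tool(moves=[{"x": 0,"y": 0.8,"z": 0,"rx": 0,"ry": 0,"rz": 0,"grip": 1},{"x": 0,"y": 1.2,"z": -3,"rx": 0,"ry": 0,"rz": 0,"grip": 1},{"x": 0,"y": 1.2,"z": -8,"rx": 0,"ry": 0,"rz": 0,"grip": 1},{"x": 0,"y": 1.2,"z": -13,"rx": 0,"ry": 0,"rz": 0,"grip": 1},{"x": -4,"y": 0.6,"z": -15,"rx": 0,"ry": 0,"rz": 0,"grip": 0.7},{"x": -8,"y": 0,"z": -15,"rx": 0,"ry": 0,"rz": 0,"grip": 0.7},{"x": -10.5,"y": 0,"z": -15,"rx": 0,"ry": 0,"rz": 0,"grip": 0.7},{"x": -10.5,"y": 0,"z": -15,"rx": 0,"ry": 0,"rz": 0,"grip": 0.7}])

```text
time: 41.48
tool_pos: [0.5882, 0.1286, 0.244]
orientation: [-0.001, 0.171, 0.985, -0.0]
force: [0.2, 0.7, 0.3]
gripper_width: 0.0254
finger_force: 0.0
```

```bash
python3 - <<'E'
from h import *
goal(.5902,.1265,.1279,160.4)
im,d,p=snap('wrist','w15');P=wcloud(d,p)
ax=np.radians(-19.4);e=np.array([np.cos(ax),np.sin(ax)]);n=np.array([-e[1],e[0]]);O=np.array([.4955,.1594])
B=np.stack([(P[...,:2]-O)@e,(P[...,:2]-O)@n,P[...,2]],-1)*1000
q=B[(abs(B[...,1])<45)&(abs(B[...,0])<25)&(B[...,2]>90)&(B[...,2]<125)];print('toggle',len(q),np.median(q,0))
E
```

```text
shift [-0.27 -0.12 11.61] rot [-0.  -0.1 -0.1]
toggle 186 [ -4.11665935 -12.7732909  101.38515061]
```

drive_tool(moves=[{"x": -0.3,"y": -0.1,"z": 3,"rx": 0,"ry": 0,"rz": 0,"grip": 0.7},{"x": -0.3,"y": -0.1,"z": 7,"rx": 0,"ry": 0,"rz": 0,"grip": 0.7},{"x": -0.3,"y": -0.1,"z": 10,"rx": 0,"ry": 0,"rz": 0,"grip": 0.7},{"x": -0.3,"y": -0.1,"z": 11.6,"rx": 0,"ry": 0,"rz": 0,"grip": 0.7},{"x": -0.3,"y": -0.1,"z": 11.6,"rx": 0,"ry": 0,"rz": 0,"grip": 1},{"x": -0.3,"y": -0.1,"z": 11.6,"rx": 0,"ry": 0,"rz": 0,"grip": 1},{"x": -0.3,"y": -0.1,"z": 11.6,"rx": 0,"ry": 0,"rz": 0,"grip": 1}])

```text
time: 42.4
tool_pos: [0.5891, 0.1273, 0.1289]
orientation: [-0.001, 0.17, 0.985, -0.001]
force: [-5.6, -1.8, -8.6]
gripper_width: 0.0078
finger_force: 28.2
```

```bash
python3 - <<'E'
from h import *
s=robot.read_state();t=np.array(s['tool_pos'])
ax=np.radians(-19.4);e=np.array([np.cos(ax),np.sin(ax)]);n=np.array([-e[1],e[0]]);O=np.array([.4955,.1594])
g=np.array([(t[:2]-O)@e*1000-36,t[2]*1000+8-71]);r=np.hypot(*g);a0=np.arctan2(g[1],g[0]);print('r',r,'ang',np.degrees(a0),s['tool_pos'])
for k in range(1,15):
    th=k*.12; v=r*np.array([np.cos(a0+th),np.sin(a0+th)])-g
    print(round(np.degrees(a0+th)),'tool x %.2f z %.2f'%(-v[0]/10,-v[1]/10))
E
```

```text
r 91.0655256105984 ang 46.31487661220329 [0.58905707 0.12732725 0.12885372]
53 tool x 0.83 z -0.71
60 tool x 1.75 z -1.31
67 tool x 2.72 z -1.79
74 tool x 3.75 z -2.16
81 tool x 4.82 z -2.40
88 tool x 5.90 z -2.51
94 tool x 7.00 z -2.49
101 tool x 8.08 z -2.34
108 tool x 9.13 z -2.07
115 tool x 10.15 z -1.66
122 tool x 11.11 z -1.14
129 tool x 12.00 z -0.51
136 tool x 12.81 z 0.22
143 tool x 13.52 z 1.05
```

drive_tool(moves=[{"x": 0.4,"y": 0,"z": -0.4,"rx": 0,"ry": 0,"rz": 0,"grip": 1},{"x": 0.85,"y": 0,"z": -0.7,"rx": 0,"ry": 0,"rz": 0,"grip": 1},{"x": 1.75,"y": 0,"z": -1.3,"rx": 0,"ry": 0,"rz": 0,"grip": 1},{"x": 2.7,"y": 0,"z": -1.8,"rx": 0,"ry": 0,"rz": 0,"grip": 1},{"x": 3.75,"y": 0,"z": -2.15,"rx": 0,"ry": 0,"rz": 0,"grip": 1},{"x": 4.8,"y": 0,"z": -2.4,"rx": 0,"ry": 0,"rz": 0,"grip": 1},{"x": 5.9,"y": 0,"z": -2.5,"rx": 0,"ry": 0,"rz": 0,"grip": 1},{"x": 7,"y": 0,"z": -2.5,"rx": 0,"ry": 0,"rz": 0,"grip": 1},{"x": 8.1,"y": 0,"z": -2.35,"rx": 0,"ry": 0,"rz": 0,"grip": 1},{"x": 9.1,"y": 0,"z": -2.05,"rx": 0,"ry": 0,"rz": 0,"grip": 1},{"x": 10.1,"y": 0,"z": -1.65,"rx": 0,"ry": 0,"rz": 0,"grip": 1},{"x": 11.1,"y": 0,"z": -1.15,"rx": 0,"ry": 0,"rz": 0,"grip": 1}])

```text
time: 43.9
tool_pos: [0.4859, 0.1639, 0.1424]
orientation: [0.002, 0.171, 0.985, -0.0]
force: [-0.5, -12.7, 2.7]
gripper_width: 0.0072
finger_force: 27.4
```

drive_tool(moves=[{"x": 0.4,"y": 0,"z": 0.3,"rx": 0,"ry": 0,"rz": 0,"grip": 1},{"x": 0.9,"y": 0,"z": 0.65,"rx": 0,"ry": 0,"rz": 0,"grip": 1},{"x": 1.3,"y": 0,"z": 1,"rx": 0,"ry": 0,"rz": 0,"grip": 1},{"x": 1.3,"y": 0,"z": 1,"rx": 0,"ry": 0,"rz": 0,"grip": 1}])

```text
time: 44.4
tool_pos: [0.4732, 0.1684, 0.132]
orientation: [0.001, 0.17, 0.985, -0.001]
force: [-7.2, -11.6, 4.4]
gripper_width: 0.0076
finger_force: 28.7
```

drive_tool(moves=[{"x": 0.2,"y": 0,"z": 0.2,"rx": 0,"ry": 0,"rz": 0,"grip": 1},{"x": 0.25,"y": 0,"z": 0.3,"rx": 0,"ry": 0,"rz": 0,"grip": 1},{"x": 0.25,"y": 0,"z": 0.3,"rx": 0,"ry": 0,"rz": 0,"grip": 1}])

```text
time: 44.78
tool_pos: [0.4717, 0.1691, 0.1303]
orientation: [0.002, 0.17, 0.985, -0.0]
force: [-7.5, -15.4, 17.6]
gripper_width: 0.0073
finger_force: 30.8
```

drive_tool(moves=[{"x": 0,"y": 0,"z": 0,"rx": 0,"ry": 0,"rz": 0,"grip": 0.7},{"x": 0,"y": 0,"z": 0,"rx": 0,"ry": 0,"rz": 0,"grip": 0.6},{"x": 0,"y": 0,"z": 0,"rx": 0,"ry": 0,"rz": 0,"grip": 0.6},{"x": 0,"y": 0,"z": -2,"rx": 0,"ry": 0,"rz": 0,"grip": 0.6},{"x": 0,"y": 0,"z": -6,"rx": 0,"ry": 0,"rz": 0,"grip": 0.6},{"x": 0,"y": 0,"z": -11,"rx": 0,"ry": 0,"rz": 0,"grip": 0.6},{"x": -5,"y": 0,"z": -13,"rx": 0,"ry": 0,"rz": 0,"grip": 0.6},{"x": -7,"y": 0,"z": -13,"rx": 0,"ry": 0,"rz": 0,"grip": 0.6},{"x": -7,"y": 0,"z": -13,"rx": 0,"ry": 0,"rz": 0,"grip": 0.6}])

```text
time: 45.9
tool_pos: [0.5372, 0.1461, 0.2568]
orientation: [-0.0, 0.171, 0.985, -0.0]
force: [0.0, 0.3, -0.3]
gripper_width: 0.0342
finger_force: 0.0
```

```bash
python3 - <<'E'
from h import *
im,d,p=snap('wrist','w16');P=wcloud(d,p)
ax=np.radians(-19.4);e=np.array([np.cos(ax),np.sin(ax)]);n=np.array([-e[1],e[0]]);O=np.array([.4955,.1594])
B=np.stack([(P[...,:2]-O)@e,(P[...,:2]-O)@n,P[...,2]],-1)*1000
q=B[(abs(B[...,0])<36)&(abs(B[...,1]-0)<27)&(abs(B[...,2]-115)<8)&(abs(B[...,1])>7)]
print('guard slope,z0',np.polyfit(q[:,0],q[:,2],1))
it,d,p=snap('top','top16');P=cloud(d,p)
hsv=cv2.cvtColor(it,cv2.COLOR_RGB2HSV)
m=(hsv[...,1]>60)&(hsv[...,0]<30)&(P[...,2]>.018)&(P[...,2]<.034)&(P[...,1]<-.2)&(P[...,1]>-.42)&(P[...,0]<.7)
q=P[m];print('tray near',np.percentile(q[:,0],.5),np.percentile(q[q[:,0]<.62][:,1],[1,99]))
a=cv2.resize(it[100:320,130:430,::-1],(600,440));cv2.imwrite('pics/fin.png',a)
E
```

```text
guard slope,z0 [-1.69430730e-03  1.12238775e+02]
tray near 0.5889275981691541 [-0.37266758 -0.27716723]
```

View pics/fin.png

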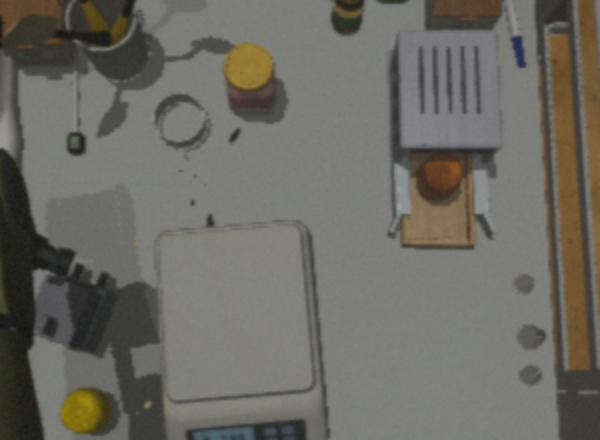

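The guard is closed (its top is level), the tray is home at (437,200) with the rolls under the canopy, and the other things are where they were. Handing in.

```bash
python3 -c "
from rig import robot
print(robot.sign_off())"
```

```text
the job is handed in; nothing more can be done
None
```

I've handed the job in: all three rolls are in the tray, the tray is home against the back stop, the toggle is flipped to the other side, and the guard is closed again.

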